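# Sort the bench machine's dummy cartridges and put the calibration set away

## Task

Put the bench machine's calibration set away: the look-alike aluminium cartridges are either solid or hollow, so lift each one to feel its weight, and put every heavy, solid one in the tray with the bar handles and every light, hollow one in the tray without handles. Slide the spacer sleeve over the caddy's shaft all the way down, and lay both gauge plates flat in the caddy's cork bay (one on top of the other is fine). Leave the mouse and the carton alone.

Things in the scene. Friction and masses are not known exactly. Their poses are not given: they have to be found in the camera images.
- can1_center (a point): Dummy cartridge, a sealed plain aluminium cylinder, 58 mm diameter, 66 mm tall, standing on a thin dark mat; the point is its centre, 33 mm above its foot, z along its axis. Four to six of the six are present, each either solid (400 to 540 g) or hollow (110 to 150 g); both kinds look exactly alike, the numbering is no guide and any mix can occur: only its weight when lifted tells.
- can2_center (a point): Dummy cartridge, a sealed plain aluminium cylinder, 58 mm diameter, 66 mm tall, standing on a thin dark mat; the point is its centre, 33 mm above its foot, z along its axis. Four to six of the six are present, each either solid (400 to 540 g) or hollow (110 to 150 g); both kinds look exactly alike, the numbering is no guide and any mix can occur: only its weight when lifted tells.
- can3_center (a point): Dummy cartridge, a sealed plain aluminium cylinder, 58 mm diameter, 66 mm tall, standing on a thin dark mat; the point is its centre, 33 mm above its foot, z along its axis. Four to six of the six are present, each either solid (400 to 540 g) or hollow (110 to 150 g); both kinds look exactly alike, the numbering is no guide and any mix can occur: only its weight when lifted tells.
- can4_center (a point): Dummy cartridge, a sealed plain aluminium cylinder, 58 mm diameter, 66 mm tall, standing on a thin dark mat; the point is its centre, 33 mm above its foot, z along its axis. Four to six of the six are present, each either solid (400 to 540 g) or hollow (110 to 150 g); both kinds look exactly alike, the numbering is no guide and any mix can occur: only its weight when lifted tells.
- can5_center (a point): Dummy cartridge, a sealed plain aluminium cylinder, 58 mm diameter, 66 mm tall, standing on a thin dark mat; the point is its centre, 33 mm above its foot, z along its axis. Four to six of the six are present, each either solid (400 to 540 g) or hollow (110 to 150 g); both kinds look exactly alike, the numbering is no guide and any mix can occur: only its weight when lifted tells.
- can6_center (a point): Dummy cartridge, a sealed plain aluminium cylinder, 58 mm diameter, 66 mm tall, standing on a thin dark mat; the point is its centre, 33 mm above its foot, z along its axis. Four to six of the six are present, each either solid (400 to 540 g) or hollow (110 to 150 g); both kinds look exactly alike, the numbering is no guide and any mix can occur: only its weight when lifted tells.
- tray_handles: Tray with a raised steel bar handle at each end (handle bars 122 mm from the centre along x, top 77 mm above the table). Grey plastic, open top, 230 x 130 mm outside, walls 5 mm thick and 45 mm high, floor 5 mm thick, fixed to the table. Origin: centre of its underside; x along its length, z up. It takes three cartridges in a row along x, 70 mm apart. It stands left or right of the cartridges, changing from start to start.
- tray_plain: Tray without handles. Grey plastic, open top, 230 x 130 mm outside, walls 5 mm thick and 45 mm high, floor 5 mm thick, fixed to the table. Origin: centre of its underside; x along its length, z up. It takes three cartridges in a row along x, 70 mm apart. It stands left or right of the cartridges, changing from start to start.
- shaft_top (a point): Top of the upright steel shaft (20 mm diameter, 60 mm tall, chamfered top) on the black caddy, a board 165 x 115 mm and 12 mm thick fixed to the table at the robot's left. The point is on the shaft's axis, 72 mm above the table; z up. The sleeve, when seated, stands on the board 60 mm below this point.
- bay (a point): Cork-floored bay for the plates on the same caddy, 83 mm (x) by 107 mm (y) inside, with a lip 5 mm high all round. The point is the centre of the bay's floor, 12 mm above the table; its x points from the shaft to the bay, 81 mm away.
- sleeve_center (a point): Spacer sleeve: dark steel tube open at both ends, 46 mm outside, 26 mm bore, 50 mm tall, 110 g, standing on the table at the robot's right. The point is its centre, 25 mm above its foot; z along the bore.
- plate1_center (a point): Flat steel gauge plate, 40 mm (x) by 90 mm (y) by 8 mm thick, 200 g, lying on the table at the robot's right. The point is its centre, half-way up its thickness; z is normal to it.
- plate2_center (a point): Flat steel gauge plate, 40 mm (x) by 90 mm (y) by 8 mm thick, 200 g, lying on the table at the robot's right. The point is its centre, half-way up its thickness; z is normal to it.
- mouse: Bystander: black computer mouse, 100 x 55 x 31 mm, beyond the work. Origin at its underside. Leave it alone.
- carton: Bystander: small white carton, 80 x 120 x 60 mm, beyond the work. Origin at its underside. Leave it alone.
There are look-alikes about, which are no part of the job. Leave any red or turquoise look-alike of the part that bears can5_center alone. Leave any turquoise look-alike of the part that bears can4_center alone.

How it is judged:
By the outcome, as a careful person would: the job done as asked, in the order asked, and still so for the second after the job is handed in, with the robot touching nothing.
Of can1, can2, can3, can4, can5, can6 only 4 to 6 are there at a start; the rules pass over those that are not, and their reading is None.
At some moment in a run one of can1, can2, can3, can4, can5, can6, sleeve may be knocked a few centimetres aside while the robot is not near it.
It also fails if it takes over 210 s, if anything falls off the work surface, if the arm or the gripper's body presses on something with over 40 N, if the wrist force passes 120 N, or if a joint passes its speed limit or range.

## Robot

A 6-joint arm with a two-finger parallel gripper is mounted at the origin on the work surface. World frame = base frame: x ahead of the robot, y to its left, z up, the work surface at z = 0. Lengths are in m, angles in degrees, forces in N, time in s.
With the tool pointing down it reaches from about 0.35 to 0.925 m from the base axis. Payload 6.4 kg.
Tool frame: the origin (TCP) lies at the very end of the fingers, on their centre line; the grasp point (between the pads) lies 19 mm behind it; z points along the fingers, y is the direction in which the jaws open and shut (so a half turn about z gives the same grasp; the last joint's range is limited). The gripper opens to 85 mm and grips with 20 to 120 N. Pads are 22 mm wide; open, the fingers measure 114 mm over their backs; the gripper's body (76 mm by 85 mm) begins 54 mm behind the grasp point. The pads swing forward as they close: fully open they stand 13 mm farther back than shut.
Start: joints at [63.02, 14.043, 89.255, -0, 76.702, -9.975], TCP at [0.19, 0.622, 0.231] pointing down, gripper open.
Joint ranges: [-179.41, 179.41], [-58.25, 129.5], [7.25, 145.43], [-54.29, 234.29], [11.92, 165.04], [-157.13, 157.13]. Speed limits (degrees/s): [147.25, 147.25, 180, 180, 180, 180].

## Interface

Orientations are given as [roll, pitch, yaw] about the fixed x, y, z axes, in that order (R = Rz(yaw) Ry(pitch) Rx(roll)).
In Python, from workcell import state, read_camera, finish_job gives the robot as it stands.
- The arm moves only by the tool jog_arm, never from a script. Its arguments are lists of equal length, an entry for each row: "jaw": the closure in counts, from 0 (fully open) to 255 (shut); "translation": the shift along the tool's x, y, z in cm, a list of three; "roll": the turn about the tool's z in rad. In form: {"jaw": [jaw, ...], "translation": [[x, y, z], ...], "roll": [roll, ...]}. A call has exactly 5 rows; each row shifts and turns the commanded pose from where the row before left it, along the tool's axes as they then stand; what a row does not reach is not made up. A row lasts 1/12 s, in which the tool goes at most 41.7 mm and 7.16 degrees, less where a joint would pass 70% of its speed; a pose out of reach is approached as far as the arm can. A call with a gripper value outside its range is refused whole. The fingers move at their own pace and stop on an object; "newtons" is the grip in N (left out, the last holds). Time passes only in rows, so rows that do not move let the fingers close, or fill a call up. It gives the time, the measured TCP pose, the force and the opening at its end, in the units of the state.
- state(): the state, without advancing time (a new reading comes with each control period).
- read_camera(name): name is "scene" or "top" or "wrist"; returns a dict with "pixels" (480x640x3 uint8, red, green, blue), "mtx" (3x3 intrinsics, pixels), "k1" (the pictures are not rectified: a ray, as slopes to the right and down, at radius r is drawn at 1 + k1 r^2 times it, then the intrinsics apply), "rvec" (rotation vector, rad) and "tvec" (3), from world to camera coordinates, as OpenCV has them. Camera axes: x right, y down, z forward; pixel columns grow to the right and rows downward; lengths in m; the calibration is good to about 2 mm. A picture is of the moment at which its call begins. There is no depth.
- finish_job(): hands the job in, once; it reports no verdict.
The state is a dict: "t": time; "q": joint angles; "joint_vel": joint speeds; "joint_torque": joint torques, N m; "ee_pos": TCP position; "eef_rot": TCP orientation; "force": force on the tool from outside, world axes, zero at the start; "torque": the same for the moment, N m; "opening": finger opening in m.
Only numpy, scipy, OpenCV 4.12 (cv2) and the standard library are available. Lean on these libraries where they do the work, as an engineer would, in place of code of your own. Each camera call takes 0.05 s, during which the arm holds its last target. There are 200 camera calls.

## Working session

There is one attempt and no reset: what is moved stays moved. The work goes in short steps, Python scripts to look and compute and a tool call to move; the robot and the scene stay as the last step left them, time stands still between calls to the robot, and variables do not carry over. Pictures are saved under pics/ and viewed, about 12 in all and at most 16, crops included, and the job is handed in when it is done.

Besides the shell and the picture viewer there is one more tool, called after "Emit:" by a JSON object that holds its "fn" and its "kwargs", one argument or row to a line. jog_arm: Moves the arm, as the interface text tells. Its arguments: {"type":"object","properties":{"jaw":{"type":"array"},"translation":{"type":"array"},"roll":{"type":"array"},"newtons":{"type":"number"}},"required":["jaw","translation","roll"]}

```bash
mkdir -p pics; ls; cat > h.py <<'E'
import numpy as np, cv2
from workcell import state, read_camera, finish_job
def cam(n,save=None):
    c=read_camera(n); 
    if save: cv2.imwrite('pics/'+save,c['pixels'][:,:,::-1])
    return c
def pt(c,u,v,z):
    K=np.array(c['mtx']);R,_=cv2.Rodrigues(np.array(c['rvec'],float));t=np.array(c['tvec'],float).ravel()
    out=[]
    for uu,vv in zip(np.atleast_1d(u),np.atleast_1d(v)):
        d=np.array([(uu-K[0,2])/K[0,0],(vv-K[1,2])/K[1,1]]);s=d.copy()
        for _ in range(30): s=d/(1+c['k1']*(s@s))
        r=R.T@np.array([s[0],s[1],1]);o=-R.T@t
        out.append(o+r*(z-o[2])/r[2])
    return np.round(np.array(out),4)
def proj(c,P):
    K=np.array(c['mtx']);R,_=cv2.Rodrigues(np.array(c['rvec'],float));t=np.array(c['tvec'],float).ravel()
    X=(R@np.atleast_2d(P).T).T+t; s=X[:,:2]/X[:,2:]; s=s*(1+c['k1']*(s**2).sum(1,keepdims=True))
    return np.c_[K[0,0]*s[:,0]+K[0,2],K[1,1]*s[:,1]+K[1,2]]
E
python3 - <<'E'
from h import *
print(state())
for n in('top','scene'):
    c=cam(n,n+'0.png'); print(n,c['mtx'],c['k1'],c['rvec'],c['tvec'])
E
```

```text
pics
{'t': 0.0, 'q': array([ 6.30213979e+01,  1.40847000e+01,  8.93266192e+01, -1.66004413e-03,
        7.66988737e+01, -9.97645996e+00]), 'joint_vel': array([ 0.03177981,  0.09498266, -0.01495303,  0.05761037, -0.00303276,
        0.01725271]), 'joint_torque': array([-2.66544041e-03, -4.29511213e+01, -3.26124036e+01, -3.45566550e-04,
        5.56959872e-03, -5.48557935e-06]), 'ee_pos': array([0.18982234, 0.62108049, 0.23015779]), 'eef_rot': array([-1.79891194e+02, -1.74998528e-02,  1.62998225e+02]), 'force': array([-0.52812953, -0.11414842,  0.60761072]), 'torque': array([0.00214719, 0.01525171, 0.03068501]), 'opening': 0.08560496288718464}
top [[556.90496897   0.         312.27628496]
 [  0.         556.90496897 234.55572737]
 [  0.           0.           1.        ]] 0.014384775241607249 [ 2.18057655 -2.17660242  0.09243248] [0.00249623 0.51202503 1.36715019]
scene [[482.33887074   0.         320.33273711]
 [  0.         482.33887074 242.57362317]
 [  0.           0.           1.        ]] 0.028072429758285753 [ 2.01948314  1.11512339 -0.51025763] [-0.30841903 -0.21132053  1.53378573]
```

View pics/top0.png

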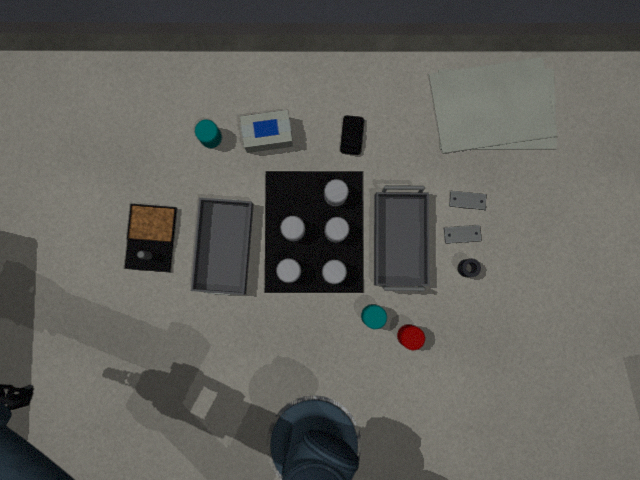

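View pics/scene0.png

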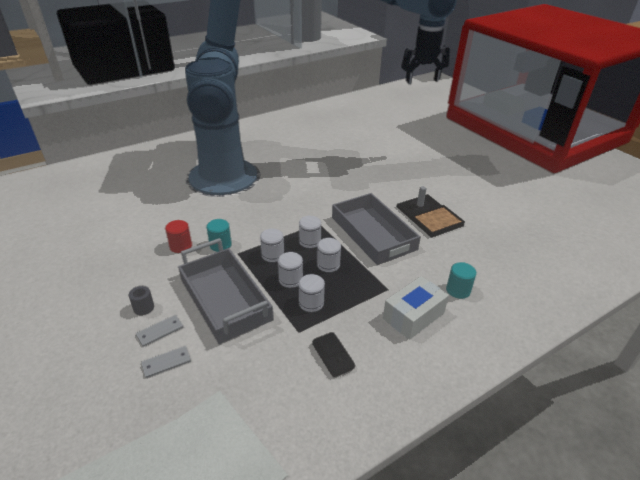

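```bash
cat >> h.py <<'E'
def cylhull(c,x,y,r,z0,z1):
    a=np.linspace(0,2*np.pi,60)
    P=np.array([[x+r*np.cos(t),y+r*np.sin(t),z] for z in(z0,z1) for t in a])
    return cv2.convexHull(proj(c,P).astype(np.float32))
def cylfit(c,cx,cy,r,z0,z1):
    x,y,_=pt(c,cx,cy,(z0+z1)/2)[0]
    for _ in range(6):
        m=cv2.moments(cylhull(c,x,y,r,z0,z1)); g=(m['m10']/m['m00'],m['m01']/m['m00'])
        d=pt(c,cx,cy,.03)[0]-pt(c,g[0],g[1],.03)[0]; x+=d[0];y+=d[1]
    return x,y
def cans(c,lo=(262,168),hi=(368,296),th=75,amin=300):
    g=cv2.cvtColor(c['pixels'],cv2.COLOR_RGB2GRAY)
    m=np.zeros_like(g); m[lo[1]:hi[1],lo[0]:hi[0]]=(g[lo[1]:hi[1],lo[0]:hi[0]]>th)
    n,l,s,ce=cv2.connectedComponentsWithStats(m)
    return [(ce[i],s[i,4],cylfit(c,*ce[i],.029,.002,.068)) for i in range(1,n) if s[i,4]>amin and s[i,4]<1500]
E
python3 - <<'E'
from h import *
c=cam('top')
R,_=cv2.Rodrigues(np.array(c['rvec'])); print('cam',-R.T@np.array(c['tvec']))
for p,a,xy in cans(c): print(p.round(1),a,np.round(xy,4), cv2.contourArea(cylhull(c,*xy,.029,.002,.068)))
im=c['pixels'][160:350,110:500,::-1]; cv2.imwrite('pics/crop1.png',cv2.convertScaleAbs(cv2.resize(im,None,fx=2.05,fy=2.05,interpolation=3),alpha=1.6))
E
```

```text
cam [0.39511506 0.00405238 1.40539787]
[335.9 190.8] 428 [ 0.6192 -0.0547] 527.7753059784882
[292.1 227.4] 437 [0.5276 0.053 ] 495.97686148178764
[336.5 228.5] 437 [ 0.5252 -0.0561] 497.06898750620894
[288.  270.1] 434 [0.423 0.062] 471.7639052043669
[333.9 271.3] 438 [ 0.42   -0.0491] 469.685495398473
```

View pics/crop1.png

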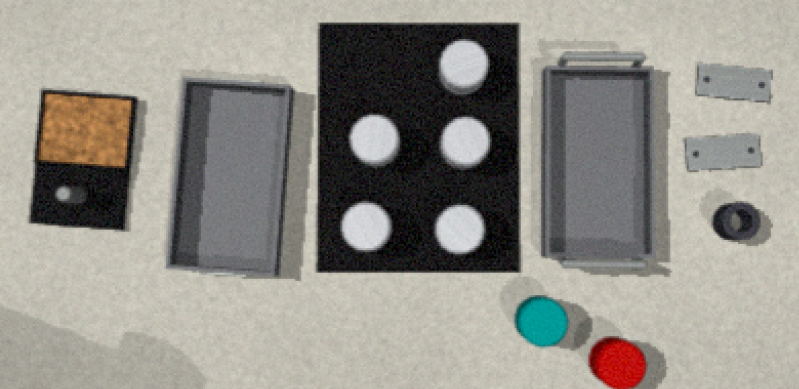

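```bash
sed -i 's/\.029,\.002,\.068))/.029,.062,.068))/' h.py; cat > st.py <<'E'
from h import *
c=cam('top')
for p,a,xy in cans(c): print('can',np.round(xy,4))
def q(n,P,z):
    P=np.array(P)/2.05+[110-.25,160-.25]; w=pt(c,P[:,0],P[:,1],z); print(n,w.mean(0).round(4), [np.round(v,3).tolist() for v in w[:,:2]])
    if len(w)==4: 
        d=(w[0]+w[1]-w[2]-w[3]); e=(w[0]+w[3]-w[1]-w[2]); print('   ang of long img-vertical',np.degrees(np.arctan2(d[1],d[0])).round(2),'len',np.hypot(*d[:2])/2,'horiz',np.degrees(np.arctan2(e[1],e[0])).round(2),np.hypot(*e[:2])/2)
q('plain',[(184,78),(292,87),(279,276),(167,268)],.045)
q('hand',[(543,68),(654,67),(652,259),(543,258)],.045)
q('caddy',[(41,90),(137,97),(126,229),(31,222)],.012)
q('bay',[(43,93),(135,98),(129,167),(37,161)],.012)
q('shaft',[(63,193)],.072)
q('p1',[(698,63),(772,70),(771,101),(696,96)],.008)
q('p2',[(684,138),(760,133),(762,165),(687,171)],.008)
q('sleeve',[(735,219)],.05)
E
python3 st.py
```

```text
can [ 0.6151 -0.0536]
can [0.5256 0.0523]
can [ 0.523 -0.055]
can [0.4227 0.0614]
can [ 0.4198 -0.0486]
plain [0.4818 0.2237 0.045 ] [[0.6, 0.281], [0.59, 0.152], [0.364, 0.164], [0.373, 0.297]]
   ang of long img-vertical -3.62 len 0.22700401978819668 horiz 85.66 0.13162661205090706
hand [ 0.4997 -0.215   0.045 ] [[0.613, -0.15], [0.615, -0.284], [0.385, -0.278], [0.386, -0.148]]
   ang of long img-vertical -0.98 len 0.22888322896184418 horiz 90.11 0.131300238004354
caddy [0.505  0.4086 0.012 ] [[0.59, 0.463], [0.582, 0.345], [0.42, 0.355], [0.428, 0.471]]
   ang of long img-vertical -3.02 len 0.16212560716925625 horiz 85.88 0.1169520521410377
bay [0.5412 0.4068 0.012 ] [[0.586, 0.461], [0.58, 0.348], [0.495, 0.353], [0.503, 0.466]]
   ang of long img-vertical -3.46 len 0.08455394727628034 horiz 86.65 0.11279326221011608
shaft [0.4606 0.4143 0.072 ] [[0.461, 0.414]]
p1 [ 0.6016 -0.39    0.008 ] [[0.626, -0.346], [0.617, -0.437], [0.579, -0.435], [0.585, -0.343]]
   ang of long img-vertical -3.81 len 0.03988812479924325 horiz 85.38 0.09184858463797904
p2 [ 0.5158 -0.3747  0.008 ] [[0.533, -0.327], [0.539, -0.42], [0.5, -0.422], [0.492, -0.33]]
   ang of long img-vertical 3.22 len 0.04006323127257703 horiz 94.26 0.09290657942255756
sleeve [ 0.4323 -0.3755  0.05  ] [[0.432, -0.376]]
```

Emit:
{"fn": "jog_arm", "kwargs": {
  "jaw": [0,0,0,0,0],
  "translation": [
    [0,0,0],
    [0,0,0],
    [0,0,0],
    [-1.55,-3.73,0],
    [-1.55,-3.73,0]
  ],
  "roll": [-0.099,-0.099,-0.099,0,0],
  "newtons": 60
}}

```text
t: 0.62
ee_pos: [0.2207, 0.5467, 0.2303]
eef_rot: [-179.9, -0.0, -179.8]
force: [0.4, -1.1, 0.5]
opening: 0.085
```

Emit:
{"fn": "jog_arm", "kwargs": {
  "jaw": [0,0,0,0,0],
  "translation": [
    [-1.55,-3.73,0],
    [-1.55,-3.73,0],
    [-1.55,-3.73,0],
    [-1.55,-3.73,0],
    [-1.55,-3.73,0]
  ],
  "roll": [0,0,0,0,0]
}}

```text
t: 1.03
ee_pos: [0.2988, 0.3587, 0.2311]
eef_rot: [-180.0, 0.0, -179.9]
force: [0.1, -0.5, -0.2]
opening: 0.0854
```

Emit:
{"fn": "jog_arm", "kwargs": {
  "jaw": [0,0,0,0,0],
  "translation": [
    [-1.55,-3.73,0],
    [-1.55,-3.73,0],
    [-1.55,-3.73,0],
    [-1.55,-3.73,0],
    [-1.55,-3.73,0]
  ],
  "roll": [0,0,0,0,0]
}}

```text
t: 1.45
ee_pos: [0.3763, 0.1722, 0.2314]
eef_rot: [180.0, 0.0, -180.0]
force: [0.3, 0.2, 0.9]
opening: 0.0858
```

Emit:
{"fn": "jog_arm", "kwargs": {
  "jaw": [0,0,0,0,0],
  "translation": [
    [-1.55,-3.73,0],
    [-1.55,-3.73,0],
    [-1.55,-3.73,0],
    [0,0,0],
    [0,0,0]
  ],
  "roll": [0,0,0,0,0]
}}

```text
t: 1.87
ee_pos: [0.4231, 0.0604, 0.2312]
eef_rot: [180.0, -0.0, 179.7]
force: [-0.2, 0.2, 0.8]
opening: 0.0856
```

```bash
python3 - <<'E'
from h import *
c=cam('wrist','w1.png'); print(c['mtx'][0],c['k1'],c['rvec'],c['tvec'])
print(proj(c,[[.4227,.0614,.067],[.4227,.0614,.001],[.5256,.0523,.067]]))
E
```

```text
[331.40098605   0.         320.79598007] 0.0007223820770133171 [-2.06452629 -2.05385494 -0.30993249] [-0.06178764 -0.44263018  0.25548701]
[[322.6812843  215.10404171]
 [322.41002022 201.41697492]
 [314.3407401  310.84934726]]
```

View pics/w1.png

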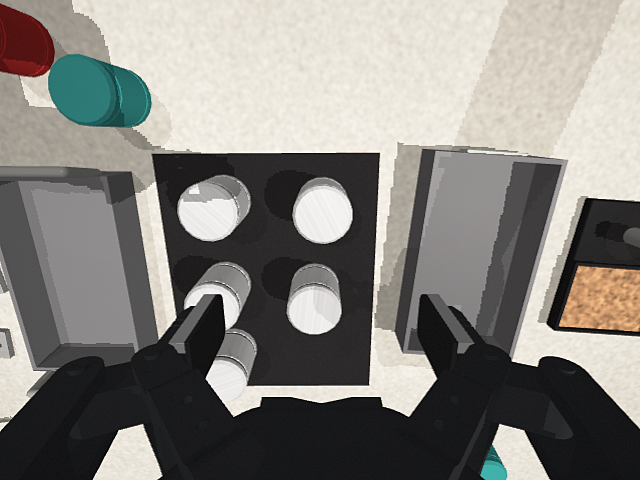

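Emit:
{"fn": "jog_arm", "kwargs": {
  "jaw": [0,0,0,0,0],
  "translation": [
    [0,0.1,4],
    [0,0,4.1],
    [0,0,4.1],
    [0,0,4.1],
    [0,0,4.1]
  ],
  "roll": [0,0,0,0,0]
}}

```text
t: 2.33
ee_pos: [0.4221, 0.0648, 0.0259]
eef_rot: [180.0, 0.1, -179.8]
force: [1.1, 0.2, 1.2]
opening: 0.0852
```

Emit:
{"fn": "jog_arm", "kwargs": {
  "jaw": [255,255,255,255,255],
  "translation": [
    [0,0,0.2],
    [0,0,0],
    [0,0,0],
    [0,0,0],
    [0,0,0]
  ],
  "roll": [0,0,0,0,0]
}}

```text
t: 2.75
ee_pos: [0.4251, 0.0632, 0.0282]
eef_rot: [-180.0, 0.3, -180.0]
force: [-0.2, -0.1, -1.3]
opening: 0.057
```

Emit:
{"fn": "jog_arm", "kwargs": {
  "jaw": [255,255,255,255,255],
  "translation": [
    [0,0,0],
    [0,0,0],
    [0,0,-4],
    [0,0,-4],
    [0,0,-4]
  ],
  "roll": [0,0,0,0,0]
}}

```text
t: 3.17
ee_pos: [0.4218, 0.0632, 0.1465]
eef_rot: [180.0, -0.1, 180.0]
force: [1.4, -0.8, -0.6]
opening: 0.0569
```

Emit:
{"fn": "jog_arm", "kwargs": {
  "jaw": [255,255,255,255,255],
  "translation": [
    [0,0,0],
    [0,0,0],
    [0,0,0],
    [0,0,0],
    [0,0,0]
  ],
  "roll": [0,0,0,0,0]
}}

```text
t: 3.58
ee_pos: [0.4214, 0.0632, 0.1436]
eef_rot: [180.0, -0.2, -180.0]
force: [-0.4, -0.3, -1.3]
opening: 0.0572
```

Emit:
{"fn": "jog_arm", "kwargs": {
  "jaw": [255,255,255,255,255],
  "translation": [
    [0.2,3.3,0],
    [0.2,3.3,0],
    [0.2,3.3,0],
    [0.2,3.3,0],
    [0.2,3.3,0]
  ],
  "roll": [0,0,0,0,0]
}}

```text
t: 4.0
ee_pos: [0.4115, 0.2294, 0.1439]
eef_rot: [-180.0, -0.1, 180.0]
force: [1.0, -0.1, -1.2]
opening: 0.0566
```

Emit:
{"fn": "jog_arm", "kwargs": {
  "jaw": [255,255,255,255,255],
  "translation": [
    [0,0,3.6],
    [0,0,3.6],
    [0,0,3.0],
    [0,0,1.2],
    [0,0,0]
  ],
  "roll": [0,0,0,0,0]
}}

```text
t: 4.42
ee_pos: [0.4106, 0.2275, 0.0285]
eef_rot: [-179.9, -0.4, -180.0]
force: [0.6, -0.9, -1.6]
opening: 0.0569
```

Emit:
{"fn": "jog_arm", "kwargs": {
  "jaw": [255,45,45,45,45],
  "translation": [
    [0,0,0],
    [0,0,0],
    [0,0,0],
    [0,0,0],
    [0,0,-3]
  ],
  "roll": [0,0,0,0,0]
}}

```text
t: 4.83
ee_pos: [0.4084, 0.2268, 0.0569]
eef_rot: [-179.8, -0.6, 180.0]
force: [-0.6, -0.1, -0.2]
opening: 0.0706
```

Emit:
{"fn": "jog_arm", "kwargs": {
  "jaw": [45,0,0,0,0],
  "translation": [
    [0,0,-4],
    [0,0,-4],
    [0,0,-4],
    [0,0,-4],
    [0,0,0]
  ],
  "roll": [0,0,0,0,0]
}}

```text
t: 5.25
ee_pos: [0.4173, 0.2295, 0.231]
eef_rot: [179.7, 1.0, -180.0]
force: [0.2, -0.4, 1.5]
opening: 0.0855
```

```bash
cat > chk.py <<'E'
from h import *
import sys
c=cam('top',sys.argv[1] if len(sys.argv)>1 else None)
for p,a,xy in cans(c): print('can',p.round(0),a,np.round(xy,4))
for p,a,xy in cans(c,(190,195),(255,295),130): print('inL',p.round(0),a,np.round(xy,4))
for p,a,xy in cans(c,(372,195),(436,290),130): print('inR',p.round(0),a,np.round(xy,4))
s=state();print(s['ee_pos'].round(4),s['force'].round(1),s['t'])
E
python3 chk.py t1.png
```

```text
can [336. 191.] 438 [ 0.615  -0.0536]
can [292. 227.] 446 [0.5256 0.0521]
can [336. 229.] 448 [ 0.5228 -0.0549]
can [334. 271.] 437 [ 0.4204 -0.0486]
[0.4156 0.229  0.227 ] [-0.5 -0.3 -1. ] 5.3
```

Emit:
{"fn": "jog_arm", "kwargs": {
  "jaw": [0,0,0,0,0],
  "translation": [
    [-1.87,-2.94,0],
    [-1.87,-2.94,0],
    [-1.87,-2.94,0],
    [-1.87,-2.94,0],
    [-1.87,-2.94,0]
  ],
  "roll": [0,0,0,0,0]
}}

```text
t: 5.72
ee_pos: [0.506, 0.0797, 0.2198]
eef_rot: [180.0, -0.1, -180.0]
force: [-0.5, 0.3, 0.5]
opening: 0.085
```

Emit:
{"fn": "jog_arm", "kwargs": {
  "jaw": [0,0,0,0,0],
  "translation": [
    [-1.85,-2.94,0],
    [0,0,3],
    [0,0,4],
    [0,0,4],
    [0,0,4]
  ],
  "roll": [0,0,0,0,0]
}}

```text
t: 6.13
ee_pos: [0.5237, 0.0515, 0.0686]
eef_rot: [180.0, -0.1, 180.0]
force: [-0.4, 0.1, 0.3]
opening: 0.0855
```

Emit:
{"fn": "jog_arm", "kwargs": {
  "jaw": [0,0,255,255,255],
  "translation": [
    [0,0,4],
    [0,0,0.5],
    [0,0,0],
    [0,0,0],
    [0,0,0]
  ],
  "roll": [0,0,0,0,0]
}}

```text
t: 6.55
ee_pos: [0.5271, 0.0516, 0.0293]
eef_rot: [-180.0, 0.3, -180.0]
force: [-0.4, -1.1, -0.5]
opening: 0.0567
```

Emit:
{"fn": "jog_arm", "kwargs": {
  "jaw": [255,255,255,255,255],
  "translation": [
    [0,0,0],
    [0,0,0],
    [0,0,-4],
    [0,0,-4],
    [0,0,-4]
  ],
  "roll": [0,0,0,0,0]
}}

```text
t: 6.97
ee_pos: [0.5241, 0.0519, 0.148]
eef_rot: [180.0, -0.0, -180.0]
force: [1.8, 0.1, -0.4]
opening: 0.057
```

Emit:
{"fn": "jog_arm", "kwargs": {
  "jaw": [255,255,255,255,255],
  "translation": [
    [0,0,0],
    [0,0,0],
    [0,0,0],
    [0,0,0],
    [0,0,0]
  ],
  "roll": [0,0,0,0,0]
}}

```text
t: 7.38
ee_pos: [0.5234, 0.0519, 0.1444]
eef_rot: [180.0, -0.2, -180.0]
force: [0.5, 0.0, -2.4]
opening: 0.0567
```

Emit:
{"fn": "jog_arm", "kwargs": {
  "jaw": [255,255,255,255,255],
  "translation": [
    [0,0,0],
    [0,0,0],
    [0,0,0],
    [0,0,0],
    [0,0,0]
  ],
  "roll": [0,0,0,0,0]
}}

```text
t: 7.8
ee_pos: [0.5247, 0.0517, 0.1461]
eef_rot: [180.0, -0.0, -180.0]
force: [0.1, 0.6, -1.1]
opening: 0.0565
```

```bash
cat > fz.py <<'E'
from h import *
f=[];T=[]
for i in range(4): cam('scene'); s=state(); f.append(s['force'][2]); T.append(s['joint_torque'][1:3])
print(np.round(f,2),np.mean(f),np.round(T,2).tolist(),s['ee_pos'].round(4),s['t'])
E
python3 fz.py
```

```text
[-0.64 -1.39 -0.8  -0.75] -0.8932963009977068 [[-32.73, -30.43], [-32.74, -30.44], [-32.75, -30.45], [-32.76, -30.46]] [0.5247 0.0517 0.1463] 8.0
```

Emit:
{"fn": "jog_arm", "kwargs": {
  "jaw": [255,255,255,255,255],
  "translation": [
    [0.85,3.44,0],
    [0.85,3.44,0],
    [0.85,3.44,0],
    [0.85,3.44,0],
    [0.85,3.44,0]
  ],
  "roll": [0,0,0,0,0]
}}

```text
t: 8.42
ee_pos: [0.4816, 0.2252, 0.1465]
eef_rot: [180.0, 0.0, 180.0]
force: [-0.2, -0.2, -1.3]
opening: 0.0566
```

Emit:
{"fn": "jog_arm", "kwargs": {
  "jaw": [255,255,255,255,255],
  "translation": [
    [0,0,3.6],
    [0,0,3.6],
    [0,0,3.0],
    [0,0,1.2],
    [0,0,0]
  ],
  "roll": [0,0,0,0,0]
}}

```text
t: 8.83
ee_pos: [0.4824, 0.224, 0.0324]
eef_rot: [-180.0, -0.1, -180.0]
force: [0.2, -0.9, -0.7]
opening: 0.0565
```

Emit:
{"fn": "jog_arm", "kwargs": {
  "jaw": [255,45,45,45,45],
  "translation": [
    [0,0,0],
    [0,0,0],
    [0,0,0],
    [0,0,0],
    [0,0,-3]
  ],
  "roll": [0,0,0,0,0]
}}

```text
t: 9.25
ee_pos: [0.4779, 0.2225, 0.0576]
eef_rot: [-179.9, -0.6, 180.0]
force: [-0.0, 0.3, -0.3]
opening: 0.0706
```

Emit:
{"fn": "jog_arm", "kwargs": {
  "jaw": [45,0,0,0,0],
  "translation": [
    [0,0,-4],
    [0,0,-4],
    [0,0,-4],
    [0,0,-4],
    [0,0,0]
  ],
  "roll": [0,0,0,0,0]
}}

```text
t: 9.67
ee_pos: [0.4869, 0.2249, 0.2325]
eef_rot: [179.8, 1.0, -180.0]
force: [0.8, -0.5, 1.6]
opening: 0.0855
```

```bash
python3 chk.py t2.png
```

```text
can [336. 191.] 442 [ 0.6148 -0.0537]
can [336. 229.] 450 [ 0.5228 -0.0549]
can [334. 272.] 401 [ 0.4193 -0.0489]
[0.4852 0.2245 0.2284] [ 0.6  0.2 -0.5] 9.7167
```

Emit:
{"fn": "jog_arm", "kwargs": {
  "jaw": [0,0,0,0,0],
  "translation": [
    [0.89,-3.89,0],
    [0.89,-3.89,0],
    [0.89,-3.89,0],
    [0.89,-3.89,0],
    [0.89,-3.89,0]
  ],
  "roll": [0,0,0,0,0]
}}

```text
t: 10.13
ee_pos: [0.4363, 0.028, 0.2211]
eef_rot: [180.0, -0.1, -179.9]
force: [1.4, 0.2, -0.3]
opening: 0.0856
```

Emit:
{"fn": "jog_arm", "kwargs": {
  "jaw": [0,0,0,0,0],
  "translation": [
    [0.89,-3.89,0],
    [0.89,-3.9,0],
    [0,0,4],
    [0,0,4],
    [0,0,4]
  ],
  "roll": [0,0,0,0,0]
}}

```text
t: 10.55
ee_pos: [0.4195, -0.0497, 0.1008]
eef_rot: [-180.0, 0.1, 179.9]
force: [0.3, -0.1, 0.5]
opening: 0.0857
```

Emit:
{"fn": "jog_arm", "kwargs": {
  "jaw": [0,0,0,255,255],
  "translation": [
    [0,0,4],
    [0,0,3.7],
    [0,0,0],
    [0,0,0],
    [0,0,0]
  ],
  "roll": [0,0,0,0,0]
}}

```text
t: 10.97
ee_pos: [0.421, -0.0491, 0.0268]
eef_rot: [-179.9, 0.1, -180.0]
force: [0.2, 0.3, 0.0]
opening: 0.0642
```

Emit:
{"fn": "jog_arm", "kwargs": {
  "jaw": [255,255,255,255,255],
  "translation": [
    [0,0,0],
    [0,0,0],
    [0,0,-4],
    [0,0,-4],
    [0,0,-4]
  ],
  "roll": [0,0,0,0,0]
}}

```text
t: 11.38
ee_pos: [0.4192, -0.0483, 0.1472]
eef_rot: [-180.0, 0.0, -180.0]
force: [1.6, -0.7, -3.6]
opening: 0.0565
```

Emit:
{"fn": "jog_arm", "kwargs": {
  "jaw": [255,255,255,255,255],
  "translation": [
    [0,0,0],
    [0,0,0],
    [0,0,0],
    [0,0,0],
    [0,0,0]
  ],
  "roll": [0,0,0,0,0]
}}

```text
t: 11.8
ee_pos: [0.4184, -0.0481, 0.1433]
eef_rot: [179.9, -0.2, -180.0]
force: [0.1, 0.2, -4.8]
opening: 0.0569
```

```bash
python3 fz.py
```

```text
[-4.13 -4.91 -4.96 -4.32] -4.581175158966156 [[-23.07, -32.25], [-22.92, -32.13], [-22.82, -32.07], [-22.76, -32.06]] [ 0.4194 -0.0485  0.1443] 12.0
```

Emit:
{"fn": "jog_arm", "kwargs": {
  "jaw": [255,255,255,255,255],
  "translation": [
    [-0.21,-3.32,0],
    [-0.21,-3.32,0],
    [-0.21,-3.32,0],
    [-0.21,-3.32,0],
    [-0.21,-3.32,0]
  ],
  "roll": [0,0,0,0,0]
}}

```text
t: 12.42
ee_pos: [0.4302, -0.2162, 0.1449]
eef_rot: [180.0, -0.0, -180.0]
force: [0.3, 0.1, -3.8]
opening: 0.0568
```

Emit:
{"fn": "jog_arm", "kwargs": {
  "jaw": [255,255,255,255,255],
  "translation": [
    [0,0,3.6],
    [0,0,3.6],
    [0,0,3.0],
    [0,0,1.2],
    [0,0,0]
  ],
  "roll": [0,0,0,0,0]
}}

```text
t: 12.83
ee_pos: [0.4306, -0.2147, 0.0311]
eef_rot: [179.9, -0.1, -180.0]
force: [0.0, 0.1, -3.6]
opening: 0.0565
```

Emit:
{"fn": "jog_arm", "kwargs": {
  "jaw": [255,45,45,45,45],
  "translation": [
    [0,0,0],
    [0,0,0],
    [0,0,0],
    [0,0,0],
    [0,0,-3]
  ],
  "roll": [0,0,0,0,0]
}}

```text
t: 13.25
ee_pos: [0.4272, -0.2121, 0.0571]
eef_rot: [179.6, -0.5, 180.0]
force: [0.2, 0.3, -0.2]
opening: 0.0706
```

Emit:
{"fn": "jog_arm", "kwargs": {
  "jaw": [45,0,0,0,0],
  "translation": [
    [0,0,-4],
    [0,0,-4],
    [0,0,-4],
    [0,0,-4],
    [0,0,0]
  ],
  "roll": [0,0,0,0,0]
}}

```text
t: 13.67
ee_pos: [0.4343, -0.2177, 0.2312]
eef_rot: [-179.4, 0.8, -180.0]
force: [1.0, -0.7, 1.0]
opening: 0.0856
```

```bash
python3 chk.py t3.png
```

```text
can [336. 191.] 432 [ 0.6151 -0.0532]
can [336. 229.] 444 [ 0.5231 -0.0545]
inL [192. 225.] 306 [0.5318 0.2942]
inL [220. 245.] 365 [0.4821 0.2251]
inL [218. 274.] 351 [0.4131 0.2296]
[ 0.433  -0.2167  0.2273] [ 0.2  0.6 -0.9] 13.7167
```

Emit:
{"fn": "jog_arm", "kwargs": {
  "jaw": [0,0,0,0,0],
  "translation": [
    [-1.86,3.2,0],
    [-1.86,3.2,0],
    [-1.86,3.2,0],
    [-1.86,3.2,0],
    [-1.86,3.2,0]
  ],
  "roll": [0,0,0,0,0]
}}

```text
t: 14.13
ee_pos: [0.5235, -0.0529, 0.2202]
eef_rot: [180.0, -0.1, 180.0]
force: [0.9, -1.0, 0.9]
opening: 0.0857
```

Emit:
{"fn": "jog_arm", "kwargs": {
  "jaw": [0,0,0,0,0],
  "translation": [
    [0,0,3.7],
    [0,0,4],
    [0,0,4],
    [0,0,4],
    [0,0,4]
  ],
  "roll": [0,0,0,0,0]
}}

```text
t: 14.55
ee_pos: [0.5226, -0.0541, 0.0218]
eef_rot: [180.0, -0.0, -180.0]
force: [1.1, -0.4, 0.5]
opening: 0.0852
```

Emit:
{"fn": "jog_arm", "kwargs": {
  "jaw": [0,255,255,255,255],
  "translation": [
    [0,0,0],
    [0,0,0],
    [0,0,0],
    [0,0,0],
    [0,0,0]
  ],
  "roll": [0,0,0,0,0]
}}

```text
t: 14.97
ee_pos: [0.5257, -0.0555, 0.0273]
eef_rot: [-179.9, 0.3, -180.0]
force: [0.2, -1.7, 1.1]
opening: 0.0567
```

Emit:
{"fn": "jog_arm", "kwargs": {
  "jaw": [255,255,255,255,255],
  "translation": [
    [0,0,0],
    [0,0,-4],
    [0,0,-4],
    [0,0,-4],
    [0,0,0]
  ],
  "roll": [0,0,0,0,0]
}}

```text
t: 15.38
ee_pos: [0.5286, -0.0561, 0.1536]
eef_rot: [-179.7, 0.9, -180.0]
force: [2.7, -0.8, -3.7]
opening: 0.0564
```

Emit:
{"fn": "jog_arm", "kwargs": {
  "jaw": [255,255,255,255,255],
  "translation": [
    [0,0,0],
    [0,0,0],
    [0,0,0],
    [0,0,0],
    [0,0,0]
  ],
  "roll": [0,0,0,0,0]
}}

```text
t: 15.8
ee_pos: [0.5222, -0.0542, 0.1423]
eef_rot: [179.9, -0.2, -180.0]
force: [0.3, -0.2, -6.0]
opening: 0.0564
```

```bash
python3 fz.py
```

```text
[-4.38 -5.04 -5.1  -4.89] -4.852678184668963 [[-34.77, -32.15], [-34.69, -32.13], [-34.66, -32.15], [-34.65, -32.18]] [ 0.5232 -0.0546  0.1437] 16.0
```

Emit:
{"fn": "jog_arm", "kwargs": {
  "jaw": [255,255,255,255,255],
  "translation": [
    [0.46,-3.2,0],
    [0.46,-3.2,0],
    [0.46,-3.2,0],
    [0.46,-3.2,0],
    [0.46,-3.2,0]
  ],
  "roll": [0,0,0,0,0]
}}

```text
t: 16.42
ee_pos: [0.5001, -0.2161, 0.1443]
eef_rot: [-180.0, 0.0, -180.0]
force: [0.7, 0.2, -4.8]
opening: 0.0569
```

Emit:
{"fn": "jog_arm", "kwargs": {
  "jaw": [255,255,255,255,255],
  "translation": [
    [0,0,3.6],
    [0,0,3.6],
    [0,0,3.0],
    [0,0,1.2],
    [0,0,0]
  ],
  "roll": [0,0,0,0,0]
}}

```text
t: 16.83
ee_pos: [0.5008, -0.2149, 0.0311]
eef_rot: [179.9, -0.1, -180.0]
force: [1.1, -0.3, -5.6]
opening: 0.0566
```

Emit:
{"fn": "jog_arm", "kwargs": {
  "jaw": [255,45,45,45,45],
  "translation": [
    [0,0,0],
    [0,0,0],
    [0,0,0],
    [0,0,0],
    [0,0,-3]
  ],
  "roll": [0,0,0,0,0]
}}

```text
t: 17.25
ee_pos: [0.4971, -0.2124, 0.056]
eef_rot: [179.7, -0.5, -180.0]
force: [-0.5, 0.0, 0.1]
opening: 0.0701
```

Emit:
{"fn": "jog_arm", "kwargs": {
  "jaw": [45,0,0,0,0],
  "translation": [
    [0,0,-4],
    [0,0,-4],
    [0,0,-4],
    [0,0,-4],
    [0,0,0]
  ],
  "roll": [0,0,0,0,0]
}}

```text
t: 17.67
ee_pos: [0.5048, -0.2174, 0.2311]
eef_rot: [-179.4, 0.9, -180.0]
force: [1.4, -1.4, 1.0]
opening: 0.0853
```

```bash
python3 chk.py t4.png
```

```text
can [336. 191.] 434 [ 0.6151 -0.0533]
inL [192. 224.] 322 [0.5341 0.2939]
inL [220. 245.] 371 [0.482  0.2251]
inL [217. 274.] 314 [0.413  0.2312]
[ 0.5034 -0.2165  0.227 ] [-1.1  0.3 -0.3] 17.7167
```

Emit:
{"fn": "jog_arm", "kwargs": {
  "jaw": [0,0,0,0,0],
  "translation": [
    [-2.3,3.23,0],
    [-2.3,3.23,0],
    [-2.3,3.23,0],
    [-2.3,3.23,0],
    [-2.3,3.23,0]
  ],
  "roll": [0,0,0,0,0]
}}

```text
t: 18.13
ee_pos: [0.6158, -0.0513, 0.2193]
eef_rot: [180.0, -0.1, 180.0]
force: [0.2, -0.5, 1.2]
opening: 0.0854
```

Emit:
{"fn": "jog_arm", "kwargs": {
  "jaw": [0,0,0,0,0],
  "translation": [
    [0,0,3.7],
    [0,0,4],
    [0,0,4],
    [0,0,4],
    [0,0,4]
  ],
  "roll": [0,0,0,0,0]
}}

```text
t: 18.55
ee_pos: [0.6146, -0.0526, 0.0207]
eef_rot: [180.0, -0.0, -180.0]
force: [-0.6, 0.4, -0.0]
opening: 0.0856
```

Emit:
{"fn": "jog_arm", "kwargs": {
  "jaw": [0,255,255,255,255],
  "translation": [
    [0,0,0],
    [0,0,0],
    [0,0,0],
    [0,0,0],
    [0,0,0]
  ],
  "roll": [0,0,0,0,0]
}}

```text
t: 18.97
ee_pos: [0.6179, -0.0538, 0.0268]
eef_rot: [-179.9, 0.3, -180.0]
force: [-0.3, -0.5, -0.6]
opening: 0.057
```

Emit:
{"fn": "jog_arm", "kwargs": {
  "jaw": [255,255,255,255,255],
  "translation": [
    [0,0,0],
    [0,0,-4],
    [0,0,-4],
    [0,0,-4],
    [0,0,0]
  ],
  "roll": [0,0,0,0,0]
}}

```text
t: 19.38
ee_pos: [0.6211, -0.0545, 0.1544]
eef_rot: [-179.7, 1.0, -180.0]
force: [1.5, -0.3, 0.6]
opening: 0.0571
```

Emit:
{"fn": "jog_arm", "kwargs": {
  "jaw": [255,255,255,255,255],
  "translation": [
    [0,0,0],
    [0,0,0],
    [0,0,0],
    [0,0,0],
    [0,0,0]
  ],
  "roll": [0,0,0,0,0]
}}

```text
t: 19.8
ee_pos: [0.6144, -0.0529, 0.1415]
eef_rot: [180.0, -0.2, -180.0]
force: [0.7, 0.0, -2.0]
opening: 0.0567
```

```bash
python3 fz.py
```

```text
[-0.58 -0.51 -1.17 -0.4 ] -0.6623339620648887 [[-41.98, -30.7], [-41.88, -30.66], [-41.83, -30.66], [-41.81, -30.67]] [ 0.6152 -0.0531  0.1427] 20.0
```

Emit:
{"fn": "jog_arm", "kwargs": {
  "jaw": [255,255,255,255,255],
  "translation": [
    [0.9,3.89,0],
    [0.9,3.89,0],
    [0.9,3.89,0],
    [0.9,3.89,0],
    [0.9,3.89,0]
  ],
  "roll": [0,0,0,0,0]
}}

```text
t: 20.42
ee_pos: [0.5698, 0.1429, 0.1433]
eef_rot: [180.0, 0.0, 180.0]
force: [0.9, -0.1, -1.5]
opening: 0.0566
```

Emit:
{"fn": "jog_arm", "kwargs": {
  "jaw": [255,255,255,255,255],
  "translation": [
    [0.9,3.89,0],
    [0.9,3.89,0],
    [0,0,3.6],
    [0,0,3.6],
    [0,0,3]
  ],
  "roll": [0,0,0,0,0]
}}

```text
t: 20.83
ee_pos: [0.5517, 0.2202, 0.0398]
eef_rot: [-180.0, 0.0, -179.9]
force: [-0.2, -0.3, -1.1]
opening: 0.057
```

Emit:
{"fn": "jog_arm", "kwargs": {
  "jaw": [255,255,45,45,45],
  "translation": [
    [0,0,1.2],
    [0,0,0],
    [0,0,0],
    [0,0,0],
    [0,0,0]
  ],
  "roll": [0,0,0,0,0]
}}

```text
t: 21.25
ee_pos: [0.5527, 0.2191, 0.0296]
eef_rot: [180.0, 0.0, -180.0]
force: [-0.2, 0.5, 0.6]
opening: 0.0701
```

Emit:
{"fn": "jog_arm", "kwargs": {
  "jaw": [45,45,0,0,0],
  "translation": [
    [0,0,-3],
    [0,0,-4],
    [0,0,-4],
    [0,0,-4],
    [0,0,-4]
  ],
  "roll": [0,0,0,0,0]
}}

```text
t: 21.67
ee_pos: [0.5521, 0.219, 0.2213]
eef_rot: [180.0, 0.0, -180.0]
force: [1.0, 0.2, 0.2]
opening: 0.0852
```

```bash
python3 chk.py t5.png
```

```text
inR [403. 238.] 358 [ 0.4993 -0.2155]
inR [403. 268.] 368 [ 0.4276 -0.2156]
[0.5567 0.2201 0.2315] [3.2 1.2 6. ] 21.7167
```

View pics/t5.png

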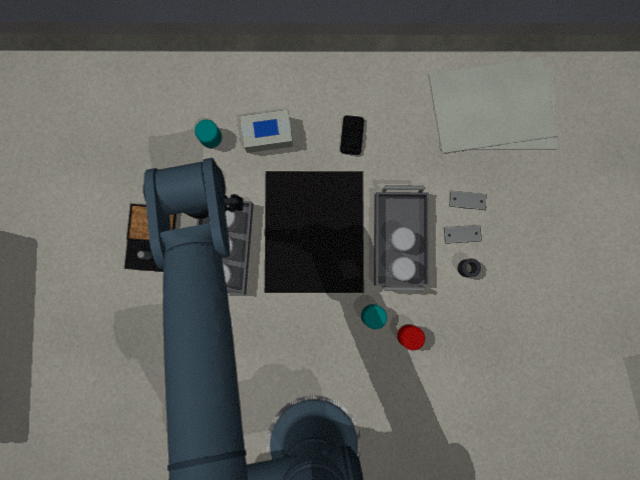

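Emit:
{"fn": "jog_arm", "kwargs": {
  "jaw": [0,0,0,0,0],
  "translation": [
    [0.8,-3.97,0],
    [0.8,-3.97,0],
    [0.8,-3.97,0],
    [0.8,-3.97,0],
    [0.8,-3.97,0]
  ],
  "roll": [0,0,0,0,0]
}}

```text
t: 22.13
ee_pos: [0.5117, 0.0191, 0.2193]
eef_rot: [-180.0, 0.0, -180.0]
force: [0.9, 0.2, -0.9]
opening: 0.0854
```

Emit:
{"fn": "jog_arm", "kwargs": {
  "jaw": [0,0,0,0,0],
  "translation": [
    [0.8,-3.97,0],
    [0.8,-3.97,0],
    [0.8,-3.97,0],
    [0.8,-3.97,0],
    [0.8,-3.97,0]
  ],
  "roll": [0,0,0,0,0]
}}

```text
t: 22.55
ee_pos: [0.4716, -0.1797, 0.2194]
eef_rot: [-180.0, 0.0, 180.0]
force: [1.0, 0.9, 0.6]
opening: 0.0852
```

Emit:
{"fn": "jog_arm", "kwargs": {
  "jaw": [0,0,0,0,0],
  "translation": [
    [0.8,-3.97,0],
    [0.8,-3.97,0],
    [0.8,-3.97,0],
    [0.8,-3.97,0],
    [0.8,-3.97,0]
  ],
  "roll": [0,0,0,0,0]
}}

```text
t: 22.97
ee_pos: [0.4316, -0.3784, 0.2192]
eef_rot: [-180.0, 0.0, 180.0]
force: [1.2, 0.1, -0.3]
opening: 0.0852
```

Emit:
{"fn": "jog_arm", "kwargs": {
  "jaw": [0,0,0,0,0],
  "translation": [
    [0,0,0],
    [0,0,0],
    [0,0,0],
    [0,0,0],
    [0,0,0]
  ],
  "roll": [0,0,0,0,0]
}}

```text
t: 23.38
ee_pos: [0.4329, -0.3751, 0.2193]
eef_rot: [180.0, 0.0, -179.9]
force: [-0.1, -0.6, 1.0]
opening: 0.0854
```

```bash
python3 - <<'E'
from h import *
c=cam('wrist','w2.png'); print(state()['ee_pos'].round(4))
print(proj(c,[[.4323,-.3755,.05]]))
t=cam('top','t6.png')
g=cv2.cvtColor(t['pixels'],cv2.COLOR_RGB2GRAY)
for p,a,xy in cans(t,(190,195),(255,295),130): print('inL',p.round(0),a,np.round(xy,4))
E
```

```text
[ 0.4329 -0.3752  0.2193]
[[321.17717636 213.62011653]]
inL [223. 216.] 369 [0.5527 0.2208]
inL [220. 245.] 370 [0.4821 0.2249]
inL [218. 274.] 339 [0.4127 0.2291]
```

View pics/w2.png

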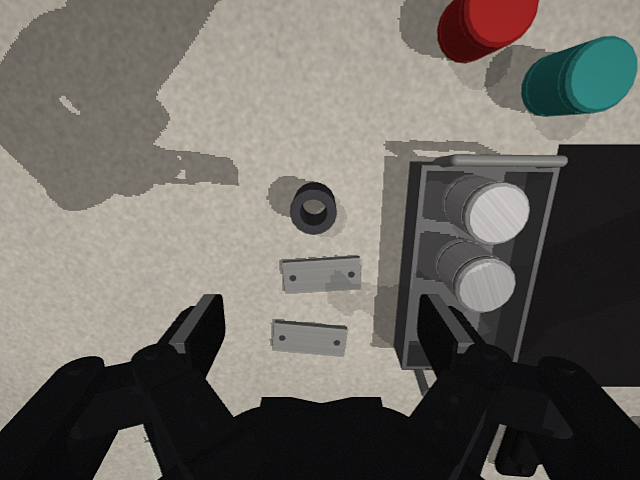

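```bash
cat > sl.py <<'E'
from h import *
import sys
c=cam('wrist'); g=cv2.cvtColor(c['pixels'],cv2.COLOR_RGB2GRAY)
x0,y0,x1,y1=275,165,355,250
m=np.zeros_like(g); m[y0:y1,x0:x1]=(g[y0:y1,x0:x1]<85)
cs,_=cv2.findContours(m,cv2.RETR_EXTERNAL,cv2.CHAIN_APPROX_NONE); k=max(cs,key=cv2.contourArea)
M=cv2.moments(k); p=(M['m10']/M['m00'],M['m01']/M['m00'])
xy=cylfit(c,*p,.023,0,.05); h=cylhull(c,*xy,.023,0,.05)
print(p,np.round(xy,4),'area',cv2.contourArea(k),cv2.contourArea(h),'bbox',cv2.boundingRect(k),cv2.boundingRect(h))
R,_=cv2.Rodrigues(np.array(c['rvec'])); print('cam',-R.T@np.array(c['tvec']))
t=cam('top'); 
g=cv2.cvtColor(t['pixels'],cv2.COLOR_RGB2GRAY); print(g[255:282,455:485:2])
E
python3 sl.py
```

```text
(313.3742309084328, 208.0712088309808) [ 0.4305 -0.3837] area 1842.0 2000.4321164989378 bbox (290, 182, 47, 53) (289, 180, 48, 55)
cam [ 0.35734246 -0.37588461  0.36304664]
[[120 127 122 123 125 125 142 148 148 138 135 114 141 113  49]
 [122 126 120 126 123 123 106 135 121  97  85  52  96  68  23]
 [128 122 120 121 119  77  46  58  50  28  38  29  34  22  16]
 [132 127 123 126 119  31  15  11  14  12  23  23  16  19  28]
 [128 123 128 125  86  24  17  11  14  22  25  35  12  22  41]
 [127 125 132  83  40  18  25   6  11  28  45  66  40  40  33]
 [125 124 121  40  20  23  33  16  12  35  49  67  42  39  38]
 [122 124  81  28  23  23  36   6  26  36  46  70  34  38  35]
 [125 125  45  22  37  26  27  25  25  36  49  52  35  37  34]
 [126 124  33  32  45  17  25  18  27  38  52  47  39  35  33]
 [126 104  23  28  48  21  37  19  15  23  33  41  33  36  32]
 [127  94  26  26  49  27  28   6  13  27  33  37  32  39  38]
 [128  80  28  19  46  17  10  16  21  36  36  35  38  38  34]
 [126  78  23  21  49  16  26  19  30  34  37  38  43  37  37]
 [140  80  26  22  50  41  23  39  40  38  41  37  39  31  68]
 [141  95  18  24  47  45  46  50  37  34  35  40  35  67  75]
 [143 124  24  21  40  53  44  48  38  35  36  37  50  72  78]
 [144 141  27  22  26  52  41  40  36  38  35  36  72  75  73]
 [147 143  69  18  20  45  28  40  40  36  45  69  71  69  77]
 [142 141 132  31  23  40  37  30  34  39  60  69  73  71  74]
 [142 145 150  68  17  36  37  41  33  57  65  69  66  68  72]
 [146 146 148 136  38  38  32  42  45  62  72  69  73  72  74]
 [145 142 143 142  45  41  40  49  60  65  67  67  68  68  73]
 [141 144 141 142  44  39  45  56  65  69  65  68  70  70  72]
 [147 140 144 140  40  46  50  59  64  67  67  67  70  68  74]
 [148 144 146 144  48  44  48  56  58  59  63  64  69  69  61]
 [144 142 146 148  89  40  48  54  60  60  65  67  66  67  45]]
```

Emit:
{"fn": "jog_arm", "kwargs": {
  "jaw": [0,0,0,0,0],
  "translation": [
    [0.2,-0.85,2],
    [0,0,4],
    [0,0,4],
    [0,0,4],
    [0,0,4]
  ],
  "roll": [0,0,0,0,0]
}}

```text
t: 24.0
ee_pos: [0.4307, -0.3846, 0.0381]
eef_rot: [-179.9, 0.0, -180.0]
force: [0.3, -0.4, 0.1]
opening: 0.0853
```

Emit:
{"fn": "jog_arm", "kwargs": {
  "jaw": [0,0,255,255,255],
  "translation": [
    [0,0,2.1],
    [0,0,0],
    [0,0,0],
    [0,0,0],
    [0,0,0]
  ],
  "roll": [0,0,0,0,0],
  "newtons": 50
}}

```text
t: 24.42
ee_pos: [0.4319, -0.3864, 0.0211]
eef_rot: [-179.8, 0.2, -180.0]
force: [-0.2, 2.1, 0.7]
opening: 0.0512
```

Emit:
{"fn": "jog_arm", "kwargs": {
  "jaw": [255,255,255,255,255],
  "translation": [
    [0,0,0],
    [0,0,0],
    [0,0,0],
    [0,0,-4],
    [0,0,-4]
  ],
  "roll": [0,0,0,0,0]
}}

```text
t: 24.83
ee_pos: [0.4294, -0.3834, 0.098]
eef_rot: [179.8, -0.2, -180.0]
force: [1.0, -0.3, -1.4]
opening: 0.0449
```

Emit:
{"fn": "jog_arm", "kwargs": {
  "jaw": [255,255,255,255,255],
  "translation": [
    [0,0,-4],
    [0,0,-4],
    [0,0,-2],
    [0,0,0],
    [0,0,0]
  ],
  "roll": [0,0,0,0,0]
}}

```text
t: 25.25
ee_pos: [0.4312, -0.3858, 0.2013]
eef_rot: [-179.7, 0.2, -180.0]
force: [-0.7, 0.3, -2.5]
opening: 0.045
```

```bash
python3 fz.py; python3 - <<'E'
from h import *
c=cam('wrist','w3.png'); cv2.imwrite('pics/w3c.png',cv2.resize(c['pixels'][150:480,180:460,::-1],None,fx=1.7,fy=1.7))
e=state()['ee_pos']; print(proj(c,[[e[0],e[1],e[2]+.032]]), proj(c,[[e[0],e[1],e[2]-.018]]))
E
```

```text
[-1.43 -2.05 -2.7  -1.35] -1.8837336318465794 [[-38.87, -33.98], [-38.42, -33.46], [-37.96, -32.97], [-37.57, -32.59]] [ 0.4297 -0.3839  0.1963] 25.45
[[322.31840122 335.9199861 ]] [[321.72875662 281.16584504]]
```

View pics/w3c.png

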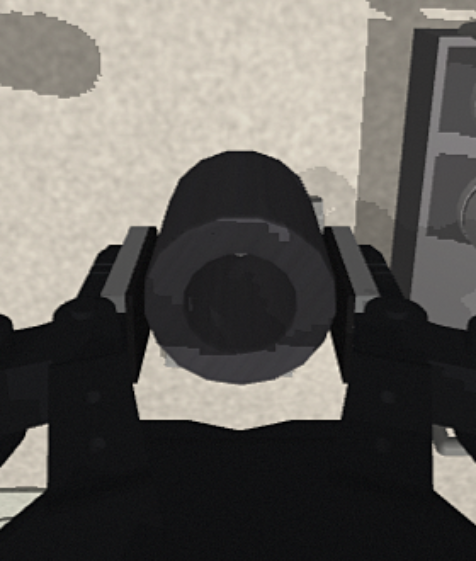

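```bash
python3 - <<'E'
from h import *
from scipy.optimize import least_squares
c=cam('wrist'); s=state(); e=s['ee_pos']; print(e,s['eef_rot'],s['t'])
a=np.linspace(0,2*np.pi,180)
def f(p):
    T=proj(c,np.c_[p[0]+.023*np.cos(a),p[1]+.023*np.sin(a),0*a+p[2]+.05]);B=proj(c,np.c_[p[0]+.023*np.cos(a),p[1]+.023*np.sin(a),0*a+p[2]])
    return [T[:,1].min()-278.5,T[:,1].max()-374.5,T[:,0].min()-265.5,T[:,0].max()-377.2,B[:,1].min()-239]
r=least_squares(f,[e[0],e[1],e[2]-.018]); print(r.x-e,r.fun)
E
```

```text
[ 0.42991889 -0.38413777  0.196527  ] [ 1.79854712e+02 -1.08599603e-01 -1.79992839e+02] 25.55
[ 0.00209758 -0.0002998  -0.02636375] [-0.580345    0.46454749  0.327811   -0.32798087  0.21750749]
```

Emit:
{"fn": "jog_arm", "kwargs": {
  "jaw": [255,255,255,255,255],
  "translation": [
    [-0.55,3.99,0],
    [-0.55,3.99,0],
    [-0.55,3.99,0],
    [-0.55,3.99,0],
    [-0.55,3.99,0]
  ],
  "roll": [0,0,0,0,0]
}}

```text
t: 25.97
ee_pos: [0.4575, -0.1834, 0.1974]
eef_rot: [179.9, -0.1, 180.0]
force: [0.4, 0.2, -0.9]
opening: 0.0454
```

Emit:
{"fn": "jog_arm", "kwargs": {
  "jaw": [255,255,255,255,255],
  "translation": [
    [-0.55,3.99,0],
    [-0.55,3.99,0],
    [-0.55,3.99,0],
    [-0.55,3.99,0],
    [-0.55,3.99,0]
  ],
  "roll": [0,0,0,0,0]
}}

```text
t: 26.38
ee_pos: [0.4849, 0.0162, 0.1976]
eef_rot: [180.0, -0.1, -180.0]
force: [1.0, -0.5, -0.6]
opening: 0.045
```

Emit:
{"fn": "jog_arm", "kwargs": {
  "jaw": [255,255,255,255,255],
  "translation": [
    [-0.55,3.99,0],
    [-0.55,3.99,0],
    [-0.55,3.99,0],
    [-0.55,3.99,0],
    [-0.55,3.99,0]
  ],
  "roll": [0,0,0,0,0]
}}

```text
t: 26.8
ee_pos: [0.5124, 0.2157, 0.1974]
eef_rot: [-180.0, -0.1, -180.0]
force: [1.3, -1.1, -0.2]
opening: 0.0449
```

Emit:
{"fn": "jog_arm", "kwargs": {
  "jaw": [255,255,255,255,255],
  "translation": [
    [-0.55,3.99,0],
    [-0.55,3.99,0],
    [-0.55,3.99,0],
    [-0.55,3.99,0],
    [-0.55,3.99,0]
  ],
  "roll": [0,0,0,0,0]
}}

```text
t: 27.22
ee_pos: [0.5398, 0.4151, 0.1969]
eef_rot: [-179.9, -0.1, -180.0]
force: [0.4, 0.3, -1.0]
opening: 0.0449
```

Emit:
{"fn": "jog_arm", "kwargs": {
  "jaw": [255,255,255,255,255],
  "translation": [
    [0,0,0],
    [0,0,0],
    [0,0,0],
    [0,0,0],
    [0,0,0]
  ],
  "roll": [0,0,0,0,0]
}}

```text
t: 27.63
ee_pos: [0.5405, 0.4119, 0.1982]
eef_rot: [-180.0, -0.0, 179.9]
force: [-0.3, 0.1, -1.4]
opening: 0.045
```

```bash
python3 - <<'E'
from h import *
c=cam('wrist','w4.png'); s=state(); print(s['ee_pos'],s['eef_rot'])
print(proj(c,[[.4606,.4143,.072],[.4606,.4143,.012]]))
E
```

```text
[0.54053942 0.41196166 0.19844567] [-1.79993534e+02 -1.98679378e-03  1.79920365e+02]
[[324.74329028 126.8355345 ]
 [324.10319957 127.90907381]]
```

View pics/w4.png

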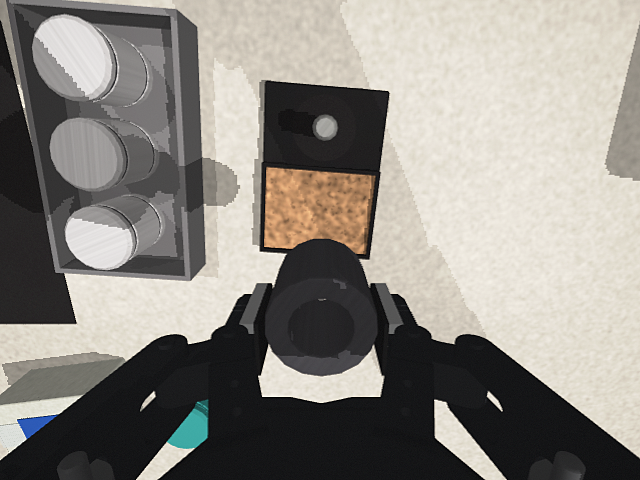

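Emit:
{"fn": "jog_arm", "kwargs": {
  "jaw": [255,255,255,255,255],
  "translation": [
    [2.7,0,0],
    [2.7,0.1,0],
    [2.75,0,1.5],
    [0,0,3],
    [0,0,2]
  ],
  "roll": [0,0,0,0,0]
}}

```text
t: 28.1
ee_pos: [0.4574, 0.4134, 0.1325]
eef_rot: [-180.0, 0.0, -180.0]
force: [0.1, -0.5, -1.8]
opening: 0.045
```

Emit:
{"fn": "jog_arm", "kwargs": {
  "jaw": [255,255,255,255,255],
  "translation": [
    [0,0,0],
    [0,0,0],
    [0,0,0],
    [0,0,0],
    [0,0,0]
  ],
  "roll": [0,0,0,0,0]
}}

```text
t: 28.52
ee_pos: [0.4601, 0.4146, 0.1353]
eef_rot: [179.9, 0.2, 180.0]
force: [-0.5, 0.6, -1.4]
opening: 0.0452
```

```bash
python3 - <<'E'
from h import *
P=[];
for i in range(4): c=cam('scene'); P.append(state()['ee_pos'])
print(np.round(P,4),np.mean(P,0)); e=np.mean(P,0)
cv2.imwrite('pics/s2.png',cv2.resize(c['pixels'][120:260,350:500,::-1],None,fx=4,fy=4))
print(proj(c,[[.4606,.4143,.072],[.4606,.4143,.012],[e[0]+.0015,e[1],e[2]+.024],[e[0]+.0015,e[1],e[2]-.026]]))
E
```

```text
[[0.4599 0.4145 0.1349]
 [0.4596 0.4145 0.1346]
 [0.4594 0.4143 0.1342]
 [0.4592 0.4143 0.1339]] [0.45950345 0.41440746 0.1343968 ]
[[422.80648005 187.48600636]
 [419.6915953  204.97797045]
 [427.7584828  160.54541414]
 [424.91438799 176.44130608]]
```

View pics/s2.png

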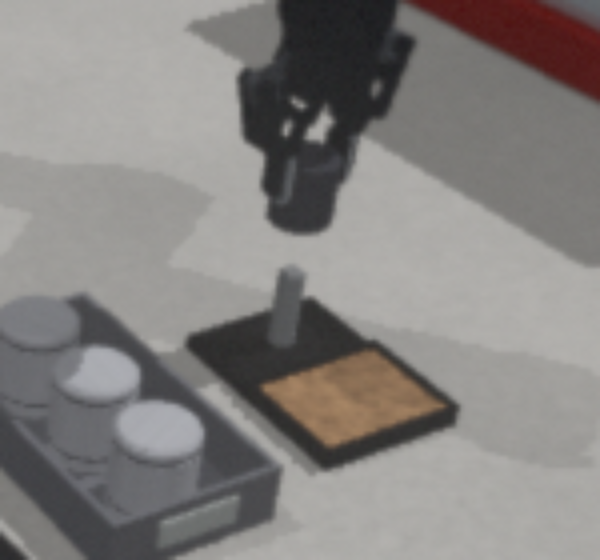

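Emit:
{"fn": "jog_arm", "kwargs": {
  "jaw": [255,255,255,255,255],
  "translation": [
    [0,0,1.5],
    [0,0,1.5],
    [0,0,0.5],
    [0,0,0.5],
    [0,0,0]
  ],
  "roll": [0,0,0,0,0]
}}

```text
t: 29.13
ee_pos: [0.4584, 0.4139, 0.0924]
eef_rot: [-180.0, -0.1, -180.0]
force: [-0.5, 0.2, -1.3]
opening: 0.0451
```

Emit:
{"fn": "jog_arm", "kwargs": {
  "jaw": [255,255,255,255,255],
  "translation": [
    [0,0,0.3],
    [0,0,0.3],
    [0,0,0.3],
    [0,0,0],
    [0,0,0]
  ],
  "roll": [0,0,0,0,0]
}}

```text
t: 29.55
ee_pos: [0.459, 0.4142, 0.0844]
eef_rot: [180.0, 0.0, -180.0]
force: [-0.2, -0.2, -0.5]
opening: 0.0452
```

Emit:
{"fn": "jog_arm", "kwargs": {
  "jaw": [255,255,255,255,255],
  "translation": [
    [0,0,1.2],
    [0,0,1.2],
    [0,0,1.0],
    [0,0,0.6],
    [0,0,0]
  ],
  "roll": [0,0,0,0,0]
}}

```text
t: 29.97
ee_pos: [0.4589, 0.4139, 0.0424]
eef_rot: [-180.0, -0.0, -180.0]
force: [4.2, 0.9, -3.2]
opening: 0.045
```

Emit:
{"fn": "jog_arm", "kwargs": {
  "jaw": [255,255,255,255,255],
  "translation": [
    [0,0,0.3],
    [0,0,0.2],
    [0,0,0.1],
    [0,0,0],
    [0,0,0]
  ],
  "roll": [0,0,0,0,0]
}}

```text
t: 30.38
ee_pos: [0.4589, 0.4141, 0.0382]
eef_rot: [180.0, 0.0, -180.0]
force: [3.3, 0.4, -2.9]
opening: 0.0452
```

Emit:
{"fn": "jog_arm", "kwargs": {
  "jaw": [100,60,0,0,0],
  "translation": [
    [0,0,0],
    [0,0,0],
    [0,0,0],
    [0,0,0],
    [0,0,0]
  ],
  "roll": [0,0,0,0,0]
}}

```text
t: 30.8
ee_pos: [0.4586, 0.4142, 0.0383]
eef_rot: [-180.0, -0.0, -180.0]
force: [0.4, 0.3, 0.9]
opening: 0.0851
```

Emit:
{"fn": "jog_arm", "kwargs": {
  "jaw": [0,0,0,0,0],
  "translation": [
    [0,0,-2],
    [0,0,-4],
    [0,0,-4],
    [0,0,-4],
    [0,0,-4]
  ],
  "roll": [0,0,0,0,0]
}}

```text
t: 31.22
ee_pos: [0.4584, 0.4139, 0.2201]
eef_rot: [-180.0, -0.0, -180.0]
force: [0.8, 0.9, -0.8]
opening: 0.0856
```

```bash
python3 - <<'E'
from h import *
c=cam('scene'); print(state()['ee_pos'],state()['t'])
cv2.imwrite('pics/s3.png',cv2.resize(c['pixels'][160:250,380:480,::-1],None,fx=5,fy=5,interpolation=2))
print((proj(c,[[.4606,.4143,.072],[.4606,.4143,.062],[.4606,.4143,.012]])-[380,160])*5)
E
```

```text
[0.46230395 0.41660494 0.23055808] 31.2667
[[214.03240023 137.43003181]
 [211.37361418 152.34682655]
 [198.45797648 224.88985227]]
```

View pics/s3.png

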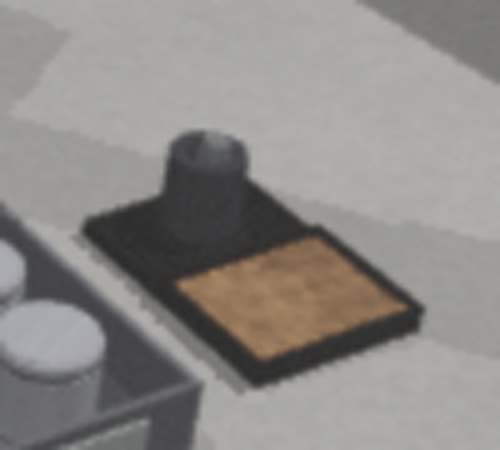

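Emit:
{"fn": "jog_arm", "kwargs": {
  "jaw": [0,0,0,0,0],
  "translation": [
    [-0.285,-3.95,0],
    [-0.285,-3.95,0],
    [-0.285,-3.95,0],
    [-0.285,-3.95,0],
    [-0.285,-3.95,0]
  ],
  "roll": [0,0,0,0,0]
}}

```text
t: 31.68
ee_pos: [0.4727, 0.2151, 0.2181]
eef_rot: [180.0, 0.0, -179.9]
force: [0.5, 0.7, 0.4]
opening: 0.0853
```

Emit:
{"fn": "jog_arm", "kwargs": {
  "jaw": [0,0,0,0,0],
  "translation": [
    [-0.285,-3.95,0],
    [-0.285,-3.95,0],
    [-0.285,-3.95,0],
    [-0.285,-3.95,0],
    [-0.285,-3.95,0]
  ],
  "roll": [0,0,0,0,0]
}}

```text
t: 32.1
ee_pos: [0.487, 0.0174, 0.2183]
eef_rot: [180.0, 0.0, -180.0]
force: [0.4, -0.6, -0.3]
opening: 0.0858
```

Emit:
{"fn": "jog_arm", "kwargs": {
  "jaw": [0,0,0,0,0],
  "translation": [
    [-0.285,-3.95,0],
    [-0.285,-3.95,0],
    [-0.285,-3.95,0],
    [-0.285,-3.95,0],
    [-0.285,-3.95,0]
  ],
  "roll": [0,0,0,0,0]
}}

```text
t: 32.52
ee_pos: [0.5014, -0.1803, 0.2183]
eef_rot: [180.0, 0.0, 180.0]
force: [0.5, 0.4, -0.9]
opening: 0.0854
```

Emit:
{"fn": "jog_arm", "kwargs": {
  "jaw": [0,0,0,0,0],
  "translation": [
    [-0.285,-3.95,0],
    [-0.285,-3.95,0],
    [-0.285,-3.95,0],
    [-0.285,-3.95,0],
    [-0.285,-3.95,0]
  ],
  "roll": [0,0,0,0,0]
}}

```text
t: 32.93
ee_pos: [0.5157, -0.3777, 0.218]
eef_rot: [180.0, -0.0, 180.0]
force: [0.4, 0.1, 0.3]
opening: 0.0857
```

Emit:
{"fn": "jog_arm", "kwargs": {
  "jaw": [0,0,0,0,0],
  "translation": [
    [0,0,0],
    [0,0,0],
    [0,0,0],
    [0,0,0],
    [0,0,0]
  ],
  "roll": [0.121,0.121,0.121,0.121,0.121]
}}

```text
t: 33.35
ee_pos: [0.5159, -0.3758, 0.2179]
eef_rot: [180.0, -0.0, 145.0]
force: [-0.3, 0.5, 0.2]
opening: 0.0855
```

Emit:
{"fn": "jog_arm", "kwargs": {
  "jaw": [0,0,0,0,0],
  "translation": [
    [0,0,0],
    [0,0,0],
    [0,0,0],
    [0,0,0],
    [0,0,0]
  ],
  "roll": [0.121,0.121,0.121,0.121,0.121]
}}

```text
t: 33.77
ee_pos: [0.5159, -0.3757, 0.218]
eef_rot: [-180.0, -0.0, 110.3]
force: [-0.1, -0.9, 0.6]
opening: 0.0855
```

Emit:
{"fn": "jog_arm", "kwargs": {
  "jaw": [100,100,100,100,100],
  "translation": [
    [0,0,0],
    [0,0,0],
    [0,0,0],
    [0,0,0],
    [0,0,0]
  ],
  "roll": [0.121,0.121,0.119,0,0]
}}

```text
t: 34.18
ee_pos: [0.5159, -0.3757, 0.218]
eef_rot: [-180.0, -0.0, 90.2]
force: [0.2, -0.4, -0.3]
opening: 0.0517
```

```bash
python3 - <<'E'
from h import *
c=cam('wrist','w5.png'); s=state(); print(s['ee_pos'],s['eef_rot'],s['opening'])
e=s['ee_pos'];print(proj(c,[e]),proj(c,[[.6016,-.39,.008],[.5158,-.3747,.008]]))
E
```

```text
[ 0.51595598 -0.37573812  0.21813043] [-1.79991419e+02 -1.11159588e-02  9.01641986e+01] 0.05168829877857432
[[320.91396659 295.93536648]] [[398.73585401 217.71437799]
 [320.72769696 203.86394138]]
```

View pics/w5.png

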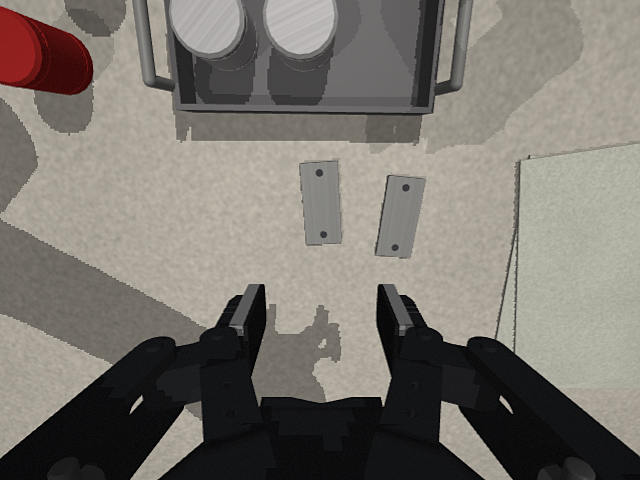

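```bash
cat > pl.py <<'E'
from h import *
def plates(c,x0=285,y0=148,x1=440,y1=275,z=.008):
    # the plates are near-neutral grey; the table is warmer and its shade darker
    p=c['pixels'].astype(int); g=p.sum(2)/3; w=p[...,0]-p[...,2]
    m=np.zeros(g.shape,np.uint8); m[y0:y1,x0:x1]=((w<12)&(g>90))[y0:y1,x0:x1]
    m=cv2.morphologyEx(m,cv2.MORPH_CLOSE,np.ones((5,5))); m=cv2.morphologyEx(m,cv2.MORPH_OPEN,np.ones((5,5)))
    for k in cv2.findContours(m,cv2.RETR_EXTERNAL,cv2.CHAIN_APPROX_NONE)[0]:
        if cv2.contourArea(k)<800: continue
        k=k[:,0].astype(float); W=pt(c,k[:,0],k[:,1],z)[:,:2]
        (cx,cy),(a,b),an=cv2.minAreaRect((W*1000).astype(np.float32))
        if a>b: an+=90
        print('plate c',round(cx/1000,4),round(cy/1000,4),'size',round(a),round(b),'short axis angle',round((an+45)%90-45,1))
if __name__=='__main__':
    c=cam('wrist'); plates(c)
    print([c['pixels'][v,u].tolist() for v,u in((200,320),(215,400),(200,360),(100,290))])
    def q(P):
        P=np.array(P,float);w=pt(c,P[:,0],P[:,1],.008);l=(w[0]+w[1]-w[2]-w[3])/2;print(w.mean(0),np.degrees(np.arctan2(l[1],l[0])),np.hypot(*l[:2]))
    q([(300,163),(338,160),(341,243),(306,244)]);q([(388,175),(425,179),(411,258),(376,254)])
E
python3 pl.py
```

```text
plate c 0.6018 -0.3901 size 91 41 short axis angle -5.8
plate c 0.5159 -0.3747 size 41 91 short axis angle 4.0
[[135, 133, 130], [131, 129, 126], [172, 166, 155], [56, 55, 55]]
[ 0.51645  -0.374925  0.008   ] 93.22719069096756 0.09059366699720241
[ 0.6028   -0.390325  0.008   ] 85.01088997039918 0.08968981268795245
```

Emit:
{"fn": "jog_arm", "kwargs": {
  "jaw": [100,100,100,100,100],
  "translation": [
    [0.1,0,0],
    [0,0,4],
    [0,0,4],
    [0,0,4],
    [0,0,4]
  ],
  "roll": [-0.066,0,0,0,0]
}}

```text
t: 34.7
ee_pos: [0.5161, -0.3749, 0.057]
eef_rot: [180.0, 0.1, 93.9]
force: [0.2, -1.4, -0.0]
opening: 0.0518
```

Emit:
{"fn": "jog_arm", "kwargs": {
  "jaw": [100,100,100,100,100],
  "translation": [
    [0,0,3],
    [0,0,1],
    [0,0,0.5],
    [0,0,0.3],
    [0,0,0]
  ],
  "roll": [0,0,0,0,0]
}}

```text
t: 35.12
ee_pos: [0.5171, -0.3759, 0.0121]
eef_rot: [179.9, 0.1, 93.8]
force: [-0.4, -0.2, 0.1]
opening: 0.0522
```

Emit:
{"fn": "jog_arm", "kwargs": {
  "jaw": [100,100,100,100,100],
  "translation": [
    [0,0,0.3],
    [0,0,0.2],
    [0,0,0],
    [0,0,0],
    [0,0,0]
  ],
  "roll": [0,0,0,0,0]
}}

```text
t: 35.53
ee_pos: [0.5162, -0.375, 0.0058]
eef_rot: [180.0, 0.0, 93.8]
force: [-0.2, 0.3, 0.1]
opening: 0.0519
```

```bash
python3 fz.py
```

```text
[-0.39 -0.6  -0.75 -0.34] -0.5195505447826263 [[-46.27, -25.89], [-46.29, -25.89], [-46.29, -25.89], [-46.29, -25.88]] [ 0.516  -0.3749  0.0054] 35.7333
```

Emit:
{"fn": "jog_arm", "kwargs": {
  "jaw": [100,100,100,100,100],
  "translation": [
    [0,0,0.1],
    [0,0,0.1],
    [0,0,0.1],
    [0,0,0],
    [0,0,0]
  ],
  "roll": [0,0,0,0,0]
}}

```text
t: 36.15
ee_pos: [0.5159, -0.3747, 0.0021]
eef_rot: [-180.0, -0.0, 93.8]
force: [0.7, 0.2, -0.4]
opening: 0.0519
```

Emit:
{"fn": "jog_arm", "kwargs": {
  "jaw": [100,100,100,100,100],
  "translation": [
    [0,0,0.1],
    [0,0,0.1],
    [0,0,0],
    [0,0,0],
    [0,0,0]
  ],
  "roll": [0,0,0,0,0]
}}

```text
t: 36.57
ee_pos: [0.516, -0.3749, 0.0003]
eef_rot: [180.0, 0.0, 93.8]
force: [-0.4, -0.2, 0.4]
opening: 0.0515
```

Emit:
{"fn": "jog_arm", "kwargs": {
  "jaw": [100,100,100,100,100],
  "translation": [
    [0,0,0.1],
    [0,0,0.1],
    [0,0,0],
    [0,0,0],
    [0,0,0]
  ],
  "roll": [0,0,0,0,0]
}}

```text
t: 36.98
ee_pos: [0.516, -0.3749, -0.0017]
eef_rot: [-180.0, 0.0, 93.8]
force: [-0.2, -0.2, 0.3]
opening: 0.052
```

Emit:
{"fn": "jog_arm", "kwargs": {
  "jaw": [100,100,100,100,100],
  "translation": [
    [0,0,0.1],
    [0,0,0.1],
    [0,0,0],
    [0,0,0],
    [0,0,0]
  ],
  "roll": [0,0,0,0,0]
}}

```text
t: 37.4
ee_pos: [0.5162, -0.375, -0.0033]
eef_rot: [180.0, 0.0, 93.8]
force: [-0.7, 0.5, 3.5]
opening: 0.0517
```

Emit:
{"fn": "jog_arm", "kwargs": {
  "jaw": [100,100,255,255,255],
  "translation": [
    [0,0,-0.2],
    [0,0,0],
    [0,0,0],
    [0,0,0],
    [0,0,0]
  ],
  "roll": [0,0,0,0,0],
  "newtons": 60
}}

```text
t: 37.82
ee_pos: [0.5164, -0.3752, -0.001]
eef_rot: [180.0, 0.0, 93.8]
force: [-0.0, 1.0, 5.6]
opening: 0.0379
```

Emit:
{"fn": "jog_arm", "kwargs": {
  "jaw": [255,255,255,255,255],
  "translation": [
    [0,0,0],
    [0,0,0],
    [0,0,-1],
    [0,0,-2],
    [0,0,-4]
  ],
  "roll": [0,0,0,0,0]
}}

```text
t: 38.23
ee_pos: [0.5124, -0.3713, 0.0631]
eef_rot: [-179.5, -0.5, 93.8]
force: [-0.5, -0.2, -2.7]
opening: 0.0379
```

Emit:
{"fn": "jog_arm", "kwargs": {
  "jaw": [255,255,255,255,255],
  "translation": [
    [0,0,-4],
    [0,0,-4],
    [0,0,-4],
    [0,0,0],
    [0,0,0]
  ],
  "roll": [0,0,0,0,0]
}}

```text
t: 38.65
ee_pos: [0.517, -0.3759, 0.1916]
eef_rot: [179.8, 0.3, 93.8]
force: [0.4, -0.1, -3.8]
opening: 0.038
```

```bash
python3 fz.py; python3 - <<'E'
from h import *
c=cam('wrist','w6.png'); cv2.imwrite('pics/w6c.png',cv2.resize(c['pixels'][150:480,180:460,::-1],None,fx=1.5,fy=1.5))
E
```

```text
[-2.59 -3.96 -2.55 -2.28] -2.8460993925670985 [[-46.5, -35.05], [-45.95, -34.47], [-45.27, -33.81], [-44.67, -33.27]] [ 0.5148 -0.3736  0.1853] 38.85
```

View pics/w6c.png

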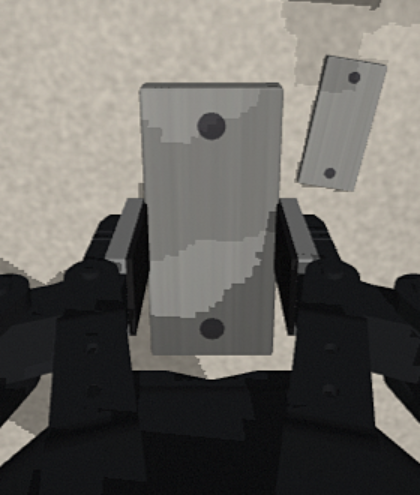

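Emit:
{"fn": "jog_arm", "kwargs": {
  "jaw": [255,255,255,255,255],
  "translation": [
    [0,0,0],
    [0,0,0],
    [3.917,-0.114,0],
    [3.917,-0.114,0],
    [3.917,-0.114,0]
  ],
  "roll": [0.0655,0.0655,0,0,0]
}}

```text
t: 39.32
ee_pos: [0.5192, -0.2559, 0.1863]
eef_rot: [-179.8, -0.1, 86.2]
force: [1.1, 0.4, -1.4]
opening: 0.0379
```

Emit:
{"fn": "jog_arm", "kwargs": {
  "jaw": [255,255,255,255,255],
  "translation": [
    [3.917,-0.114,0],
    [3.917,-0.114,0],
    [3.917,-0.114,0],
    [3.917,-0.114,0],
    [3.917,-0.114,0]
  ],
  "roll": [0,0,0,0,0]
}}

```text
t: 39.73
ee_pos: [0.5261, -0.0595, 0.1868]
eef_rot: [-179.9, -0.0, 86.3]
force: [0.6, -0.0, -0.6]
opening: 0.0378
```

Emit:
{"fn": "jog_arm", "kwargs": {
  "jaw": [255,255,255,255,255],
  "translation": [
    [3.917,-0.114,0],
    [3.917,-0.114,0],
    [3.917,-0.114,0],
    [3.917,-0.114,0],
    [3.917,-0.114,0]
  ],
  "roll": [0,0,0,0,0]
}}

```text
t: 40.15
ee_pos: [0.5332, 0.1362, 0.1868]
eef_rot: [-179.9, 0.0, 86.3]
force: [0.7, -0.9, -1.1]
opening: 0.0378
```

Emit:
{"fn": "jog_arm", "kwargs": {
  "jaw": [255,255,255,255,255],
  "translation": [
    [3.917,-0.114,0],
    [3.917,-0.114,0],
    [3.917,-0.114,0],
    [3.917,-0.114,0],
    [3.917,-0.114,0]
  ],
  "roll": [0,0,0,0,0]
}}

```text
t: 40.57
ee_pos: [0.5402, 0.3318, 0.1864]
eef_rot: [-179.8, 0.1, 86.3]
force: [1.7, -0.6, -1.4]
opening: 0.038
```

Emit:
{"fn": "jog_arm", "kwargs": {
  "jaw": [255,255,255,255,255],
  "translation": [
    [0,0,0],
    [0,0,0],
    [0,0,0],
    [0,0,0],
    [0,0,0]
  ],
  "roll": [0,0,0,0,0]
}}

```text
t: 40.98
ee_pos: [0.5413, 0.3287, 0.1878]
eef_rot: [-180.0, 0.0, 86.2]
force: [0.4, -0.3, -1.9]
opening: 0.0379
```

```bash
cat > bay.py <<'E'
from h import *
for n in('wrist','top'):
    c=cam(n,'bay_%s.png'%n); p=c['pixels'].astype(int)
    m=((p[...,0]-p[...,2]>45)&(p[...,0]>p[...,1]+15)).astype(np.uint8); m=cv2.morphologyEx(m,cv2.MORPH_CLOSE,np.ones((7,7))); m=cv2.morphologyEx(m,cv2.MORPH_OPEN,np.ones((5,5)))
    for k in cv2.findContours(m,cv2.RETR_EXTERNAL,cv2.CHAIN_APPROX_NONE)[0]:
        if cv2.contourArea(k)<500: continue
        bb=cv2.boundingRect(k); k=k[:,0].astype(float); W=pt(c,k[:,0],k[:,1],.012)[:,:2]
        print(n,bb,cv2.minAreaRect((W*1000).astype(np.float32)))
s=state();print(s['ee_pos'],s['eef_rot'])
E
python3 bay.py
```

```text
wrist (268, 63, 96, 124) ((541.600830078125, 407.6764221191406), (107.28355407714844, 83.84904479980469), 85.45281982421875)
top (397, 325, 28, 25) ((260.5500183105469, -240.89999389648438), (67.38723754882812, 57.77064895629883), 44.99993896484375)
[0.54152498 0.32894047 0.18821469] [-1.79987202e+02  1.05851395e-02  8.61807167e+01]
```

Emit:
{"fn": "jog_arm", "kwargs": {
  "jaw": [255,255,255,255,255],
  "translation": [
    [0,0,0],
    [3.93,-0.31,0],
    [3.93,-0.31,0],
    [0,0,3],
    [0,0,4]
  ],
  "roll": [0.013,0,0,0,0]
}}

```text
t: 41.5
ee_pos: [0.5444, 0.4123, 0.1231]
eef_rot: [179.4, -0.4, 85.6]
force: [0.9, -0.1, -2.5]
opening: 0.038
```

Emit:
{"fn": "jog_arm", "kwargs": {
  "jaw": [255,255,255,255,255],
  "translation": [
    [0,0,4],
    [0,0,3],
    [0,0,1],
    [0,0,0.5],
    [0,0,0]
  ],
  "roll": [0,0,0,0,0]
}}

```text
t: 41.92
ee_pos: [0.5416, 0.4088, 0.0335]
eef_rot: [180.0, -0.0, 85.5]
force: [0.6, 0.3, -1.5]
opening: 0.0381
```

Emit:
{"fn": "jog_arm", "kwargs": {
  "jaw": [255,255,255,255,255],
  "translation": [
    [0,0,0],
    [0,0,0],
    [0,0,0],
    [0,0,0],
    [0,0,0]
  ],
  "roll": [0,0,0,0,0]
}}

```text
t: 42.33
ee_pos: [0.5418, 0.4092, 0.0345]
eef_rot: [179.9, -0.1, 85.5]
force: [-0.0, 0.4, -1.3]
opening: 0.038
```

```bash
python3 fz.py
```

```text
[-2.87 -0.73 -2.62 -1.17] -1.8470573413100182 [[-50.77, -28.69], [-50.75, -28.66], [-50.73, -28.63], [-50.69, -28.59]] [0.5413 0.4089 0.0334] 42.5333
```

Emit:
{"fn": "jog_arm", "kwargs": {
  "jaw": [255,255,255,255,255],
  "translation": [
    [-0.1,0,0.9],
    [0,0,0.5],
    [0,0,0.3],
    [0,0,0.2],
    [0,0,0]
  ],
  "roll": [0,0,0,0,0]
}}

```text
t: 42.95
ee_pos: [0.5406, 0.4076, 0.0131]
eef_rot: [-179.9, 0.1, 85.5]
force: [0.0, -0.4, -2.9]
opening: 0.0377
```

Emit:
{"fn": "jog_arm", "kwargs": {
  "jaw": [255,255,255,255,255],
  "translation": [
    [0,0,0.1],
    [0,0,0.1],
    [0,0,0],
    [0,0,0],
    [0,0,0]
  ],
  "roll": [0,0,0,0,0]
}}

```text
t: 43.37
ee_pos: [0.5413, 0.408, 0.0125]
eef_rot: [180.0, -0.0, 85.5]
force: [0.1, -0.7, -1.8]
opening: 0.0379
```

Emit:
{"fn": "jog_arm", "kwargs": {
  "jaw": [255,255,115,115,115],
  "translation": [
    [0,0,0.1],
    [0,0,0],
    [0,0,0],
    [0,0,0],
    [0,0,0]
  ],
  "roll": [0,0,0,0,0]
}}

```text
t: 43.78
ee_pos: [0.5416, 0.4081, 0.0118]
eef_rot: [180.0, -0.0, 85.5]
force: [-0.1, -0.4, 0.5]
opening: 0.0468
```

Emit:
{"fn": "jog_arm", "kwargs": {
  "jaw": [115,115,100,100,100],
  "translation": [
    [0,0,0],
    [0,0,-1],
    [0,0,-3],
    [0,0,-4],
    [0,0,-4]
  ],
  "roll": [0,0,0,0,0]
}}

```text
t: 44.2
ee_pos: [0.5404, 0.4075, 0.1324]
eef_rot: [-179.9, 0.1, 85.5]
force: [1.2, -0.4, -0.1]
opening: 0.0517
```

Emit:
{"fn": "jog_arm", "kwargs": {
  "jaw": [100,100,100,100,100],
  "translation": [
    [0,0,-4],
    [0,0,-3],
    [0,0,0],
    [0,0,0],
    [0,0,0]
  ],
  "roll": [0,0,0,0,0]
}}

```text
t: 44.62
ee_pos: [0.5408, 0.4077, 0.2012]
eef_rot: [-180.0, 0.0, 85.5]
force: [-0.1, -0.2, -0.8]
opening: 0.0518
```

```bash
python3 - <<'E'
from h import *
c=cam('wrist','w7.png'); cv2.imwrite('pics/w7c.png',cv2.resize(c['pixels'][60:330,150:500,::-1],None,fx=1.6,fy=1.6)); print(state()['ee_pos'],state()['t'])
E
```

```text
[0.54034462 0.4074865  0.19990631] 44.6667
```

View pics/w7c.png

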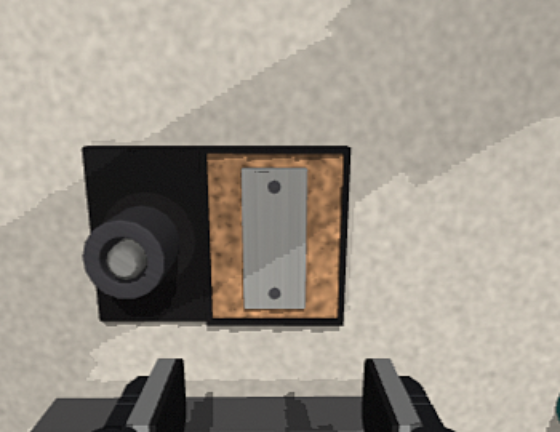

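Emit:
{"fn": "jog_arm", "kwargs": {
  "jaw": [100,100,100,100,100],
  "translation": [
    [0,0,0],
    [-3.944,0.6815,0],
    [-3.944,0.6815,0],
    [-3.944,0.6815,0],
    [-3.944,0.6815,0]
  ],
  "roll": [0.016,0,0,0,0]
}}

```text
t: 45.08
ee_pos: [0.5525, 0.2467, 0.1995]
eef_rot: [-179.8, 0.1, 84.6]
force: [0.9, -0.3, -0.4]
opening: 0.0519
```

Emit:
{"fn": "jog_arm", "kwargs": {
  "jaw": [100,100,100,100,100],
  "translation": [
    [-3.944,0.6815,0],
    [-3.944,0.6815,0],
    [-3.944,0.6815,0],
    [-3.944,0.6815,0],
    [-3.944,0.6815,0]
  ],
  "roll": [0,0,0,0,0]
}}

```text
t: 45.5
ee_pos: [0.5679, 0.047, 0.1998]
eef_rot: [-179.9, -0.0, 84.6]
force: [0.6, -0.6, 0.4]
opening: 0.0516
```

Emit:
{"fn": "jog_arm", "kwargs": {
  "jaw": [100,100,100,100,100],
  "translation": [
    [-3.944,0.6815,0],
    [-3.944,0.6815,0],
    [-3.944,0.6815,0],
    [-3.944,0.6815,0],
    [-3.944,0.6815,0]
  ],
  "roll": [0,0,0,0,0]
}}

```text
t: 45.92
ee_pos: [0.5834, -0.1525, 0.1997]
eef_rot: [-179.9, -0.1, 84.6]
force: [0.6, 0.0, -0.4]
opening: 0.0517
```

Emit:
{"fn": "jog_arm", "kwargs": {
  "jaw": [100,100,100,100,100],
  "translation": [
    [-3.944,0.6815,0],
    [-3.944,0.6815,0],
    [-3.944,0.6815,0],
    [-3.944,0.6815,0],
    [-3.944,0.6815,0]
  ],
  "roll": [0,0,0,0,0]
}}

```text
t: 46.33
ee_pos: [0.5989, -0.3518, 0.1993]
eef_rot: [-179.9, -0.1, 84.6]
force: [1.3, 0.4, 0.4]
opening: 0.0519
```

Emit:
{"fn": "jog_arm", "kwargs": {
  "jaw": [100,100,100,100,100],
  "translation": [
    [-3.944,0.6815,0],
    [0,0,0],
    [0,0,0],
    [0,0,0],
    [0,0,0]
  ],
  "roll": [0,0,0,0,0]
}}

```text
t: 46.75
ee_pos: [0.6028, -0.3886, 0.2004]
eef_rot: [-179.9, -0.1, 84.7]
force: [0.4, 0.1, 0.2]
opening: 0.052
```

```bash
python3 - <<'E'
from pl import *
c=cam('wrist'); plates(c,260,120,400,280); s=state(); print(s['ee_pos'],s['eef_rot'])
E
```

```text
plate c 0.6029 -0.39 size 92 40 short axis angle -6.3
[ 0.60293871 -0.38854342  0.20079965] [-1.79947426e+02 -4.73930864e-02  8.46961487e+01]
```

Emit:
{"fn": "jog_arm", "kwargs": {
  "jaw": [100,100,100,100,100],
  "translation": [
    [-0.15,0,0],
    [0,0,4],
    [0,0,4],
    [0,0,4],
    [0,0,4]
  ],
  "roll": [0.015,0,0,0,0]
}}

```text
t: 47.22
ee_pos: [0.6031, -0.3908, 0.0404]
eef_rot: [179.9, 0.0, 83.8]
force: [1.1, -0.2, -0.4]
opening: 0.0521
```

Emit:
{"fn": "jog_arm", "kwargs": {
  "jaw": [100,100,100,100,100],
  "translation": [
    [0,0,2],
    [0,0,0.8],
    [0,0,0.4],
    [0,0,0.2],
    [0,0,0]
  ],
  "roll": [0,0,0,0,0]
}}

```text
t: 47.63
ee_pos: [0.604, -0.3925, 0.0095]
eef_rot: [179.8, 0.1, 83.8]
force: [0.2, -0.7, 0.7]
opening: 0.0521
```

Emit:
{"fn": "jog_arm", "kwargs": {
  "jaw": [100,100,100,100,100],
  "translation": [
    [0,0,0],
    [0,0,0],
    [0,0,0],
    [0,0,0],
    [0,0,0]
  ],
  "roll": [0,0,0,0,0]
}}

```text
t: 48.05
ee_pos: [0.6029, -0.3918, 0.0078]
eef_rot: [180.0, 0.0, 83.8]
force: [-0.2, 0.7, -0.2]
opening: 0.0518
```

```bash
python3 fz.py
```

```text
[-0.1  -0.11 -0.42 -0.28] -0.22983555620866664 [[-53.51, -27.76], [-53.48, -27.74], [-53.45, -27.71], [-53.43, -27.69]] [ 0.6027 -0.3917  0.0073] 48.25
```

Emit:
{"fn": "jog_arm", "kwargs": {
  "jaw": [100,100,100,100,100],
  "translation": [
    [0.15,0,0.3],
    [0,0,0.3],
    [0,0,0.15],
    [0,0,0.1],
    [0,0,0]
  ],
  "roll": [0,0,0,0,0]
}}

```text
t: 48.67
ee_pos: [0.6026, -0.39, -0.0018]
eef_rot: [-180.0, -0.0, 83.8]
force: [-0.1, -0.1, 0.1]
opening: 0.0521
```

Emit:
{"fn": "jog_arm", "kwargs": {
  "jaw": [100,100,100,100,100],
  "translation": [
    [0,0,0],
    [0,0,0],
    [0,0,0],
    [0,0,0],
    [0,0,0]
  ],
  "roll": [0,0,0,0,0]
}}

```text
t: 49.08
ee_pos: [0.6029, -0.3903, -0.0011]
eef_rot: [180.0, 0.0, 83.8]
force: [-0.8, 0.3, 0.4]
opening: 0.0519
```

Emit:
{"fn": "jog_arm", "kwargs": {
  "jaw": [255,255,255,255,255],
  "translation": [
    [0,0,0],
    [0,0,0],
    [0,0,0],
    [0,0,0],
    [0,0,0]
  ],
  "roll": [0,0,0,0,0]
}}

```text
t: 49.5
ee_pos: [0.6032, -0.3905, -0.0007]
eef_rot: [180.0, 0.0, 83.8]
force: [-0.7, -0.1, 3.0]
opening: 0.0377
```

Emit:
{"fn": "jog_arm", "kwargs": {
  "jaw": [255,255,255,255,255],
  "translation": [
    [0,0,0],
    [0,0,-1],
    [0,0,-2],
    [0,0,-4],
    [0,0,-4]
  ],
  "roll": [0,0,0,0,0]
}}

```text
t: 49.92
ee_pos: [0.601, -0.3885, 0.107]
eef_rot: [-179.7, -0.2, 83.7]
force: [1.3, -0.8, -1.9]
opening: 0.0381
```

Emit:
{"fn": "jog_arm", "kwargs": {
  "jaw": [255,255,255,255,255],
  "translation": [
    [0,0,-4],
    [0,0,-4],
    [0,0,0],
    [0,0,0],
    [0,0,0]
  ],
  "roll": [0,0,0,0,0]
}}

```text
t: 50.33
ee_pos: [0.6021, -0.3895, 0.1875]
eef_rot: [-179.9, -0.1, 83.8]
force: [-0.2, 0.1, -2.7]
opening: 0.0378
```

```bash
python3 fz.py
```

```text
[-3.41 -1.55 -2.21 -1.88] -2.2615879009269797 [[-53.96, -34.94], [-53.16, -34.29], [-52.51, -33.79], [-52.03, -33.45]] [ 0.6018 -0.3893  0.1858] 50.5333
```

Emit:
{"fn": "jog_arm", "kwargs": {
  "jaw": [255,255,255,255,255],
  "translation": [
    [0,0,0],
    [3.953,-0.6205,0],
    [3.953,-0.6205,0],
    [3.953,-0.6205,0],
    [3.953,-0.6205,0]
  ],
  "roll": [-0.03,0,0,0,0]
}}

```text
t: 50.95
ee_pos: [0.5895, -0.2288, 0.1871]
eef_rot: [-179.9, -0.1, 85.4]
force: [1.1, 1.4, -1.6]
opening: 0.0381
```

Emit:
{"fn": "jog_arm", "kwargs": {
  "jaw": [255,255,255,255,255],
  "translation": [
    [3.953,-0.6205,0],
    [3.953,-0.6205,0],
    [3.953,-0.6205,0],
    [3.953,-0.6205,0],
    [3.953,-0.6205,0]
  ],
  "roll": [0,0,0,0,0]
}}

```text
t: 51.37
ee_pos: [0.5741, -0.0292, 0.1876]
eef_rot: [-179.9, -0.0, 85.5]
force: [0.8, 0.6, -2.1]
opening: 0.038
```

Emit:
{"fn": "jog_arm", "kwargs": {
  "jaw": [255,255,255,255,255],
  "translation": [
    [3.953,-0.6205,0],
    [3.953,-0.6205,0],
    [3.953,-0.6205,0],
    [3.953,-0.6205,0],
    [3.953,-0.6205,0]
  ],
  "roll": [0,0,0,0,0]
}}

```text
t: 51.78
ee_pos: [0.5588, 0.1702, 0.1877]
eef_rot: [-179.9, 0.0, 85.5]
force: [0.8, -0.0, -1.7]
opening: 0.0385
```

Emit:
{"fn": "jog_arm", "kwargs": {
  "jaw": [255,255,255,255,255],
  "translation": [
    [3.953,-0.6205,0],
    [3.953,-0.6205,0],
    [3.953,-0.6205,0],
    [3.953,-0.6205,0],
    [3.953,-0.6205,0]
  ],
  "roll": [0,0,0,0,0]
}}

```text
t: 52.2
ee_pos: [0.5435, 0.3696, 0.1874]
eef_rot: [-179.9, 0.1, 85.5]
force: [-0.3, 0.2, -1.5]
opening: 0.0379
```

Emit:
{"fn": "jog_arm", "kwargs": {
  "jaw": [255,255,255,255,255],
  "translation": [
    [3.953,-0.6205,0],
    [0,0,3],
    [0,0,4],
    [0,0,4],
    [0,0,2]
  ],
  "roll": [0,0,0,0,0]
}}

```text
t: 52.62
ee_pos: [0.5375, 0.4061, 0.0516]
eef_rot: [-179.5, 0.3, 85.5]
force: [-1.7, -0.9, -3.4]
opening: 0.0382
```

Emit:
{"fn": "jog_arm", "kwargs": {
  "jaw": [255,255,255,255,255],
  "translation": [
    [0,0,1],
    [0,0,0],
    [0,0,0],
    [0,0,0],
    [0,0,0]
  ],
  "roll": [0,0,0,0,0]
}}

```text
t: 53.03
ee_pos: [0.5433, 0.4085, 0.0516]
eef_rot: [179.8, -0.1, 85.5]
force: [0.0, -0.1, -1.9]
opening: 0.0383
```

```bash
python3 fz.py
```

```text
[-2.3  -1.81 -2.39 -2.29] -2.1990741254987727 [[-49.76, -28.89], [-50.04, -29.06], [-50.21, -29.15], [-50.31, -29.19]] [0.5422 0.408  0.0501] 53.2333
```

Centred at (0.542, 0.408), z about 0.05; lower to 0.020.

Emit:
{"fn": "jog_arm", "kwargs": {
  "jaw": [255,255,255,255,255],
  "translation": [
    [0,0,1],
    [0,0,1],
    [0,0,0.5],
    [0,0,0.2],
    [0,0,0]
  ],
  "roll": [0,0,0,0,0]
}}

```text
t: 53.65
ee_pos: [0.5407, 0.4073, 0.0203]
eef_rot: [-179.9, 0.1, 85.5]
force: [0.3, 0.5, -1.6]
opening: 0.0381
```

Emit:
{"fn": "jog_arm", "kwargs": {
  "jaw": [255,255,255,255,255],
  "translation": [
    [0,0,0.1],
    [0,0,0],
    [0,0,0],
    [0,0,0],
    [0,0,0]
  ],
  "roll": [0,0,0,0,0]
}}

```text
t: 54.07
ee_pos: [0.5417, 0.4078, 0.0211]
eef_rot: [180.0, -0.0, 85.5]
force: [0.7, -0.9, -2.3]
opening: 0.0377
```

```bash
python3 fz.py
```

```text
[-1.78 -2.11 -1.62 -2.44] -1.9880682993130954 [[-50.75, -28.09], [-50.77, -28.1], [-50.78, -28.1], [-50.78, -28.1]] [0.5416 0.4077 0.0209] 54.2667
```

Emit:
{"fn": "jog_arm", "kwargs": {
  "jaw": [255,255,255,115,115],
  "translation": [
    [0,0,0.1],
    [0,0,0.1],
    [0,0,0],
    [0,0,0],
    [0,0,0]
  ],
  "roll": [0,0,0,0,0]
}}

```text
t: 54.68
ee_pos: [0.5418, 0.4079, 0.019]
eef_rot: [180.0, -0.0, 85.5]
force: [0.5, 0.6, 0.7]
opening: 0.0469
```

Emit:
{"fn": "jog_arm", "kwargs": {
  "jaw": [115,115,115,115,100],
  "translation": [
    [0,0,0],
    [0,0,0],
    [0,0,-1],
    [0,0,-3],
    [0,0,-4]
  ],
  "roll": [0,0,0,0,0]
}}

```text
t: 55.1
ee_pos: [0.5391, 0.4063, 0.0962]
eef_rot: [-179.6, 0.2, 85.5]
force: [0.2, 1.3, -0.1]
opening: 0.0518
```

Emit:
{"fn": "jog_arm", "kwargs": {
  "jaw": [100,100,100,100,100],
  "translation": [
    [0,0,-4],
    [0,0,-4],
    [0,0,-3],
    [0,0,0],
    [0,0,0]
  ],
  "roll": [0,0,0,0,0]
}}

```text
t: 55.52
ee_pos: [0.5429, 0.4085, 0.213]
eef_rot: [179.7, -0.2, 85.5]
force: [0.1, -0.1, 0.7]
opening: 0.0523
```

```bash
python3 - <<'E'
from h import *
c=cam('wrist','w8.png'); cv2.imwrite('pics/w8c.png',cv2.resize(c['pixels'][60:330,150:500,::-1],None,fx=1.6,fy=1.6)); print(state()['ee_pos'],state()['t'])
c=cam('scene','s4.png')
E
```

```text
[0.54175412 0.40782081 0.21001693] 55.5667
```

View pics/w8c.png

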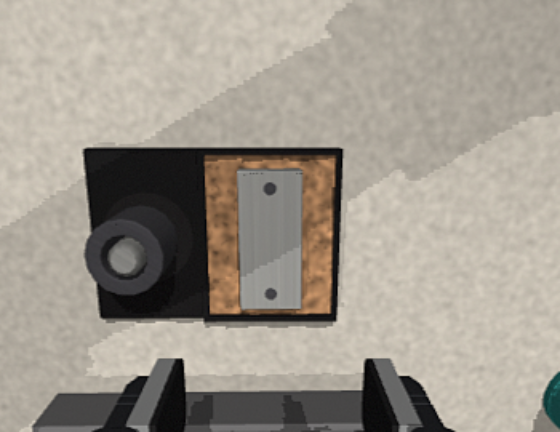

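View pics/s4.png

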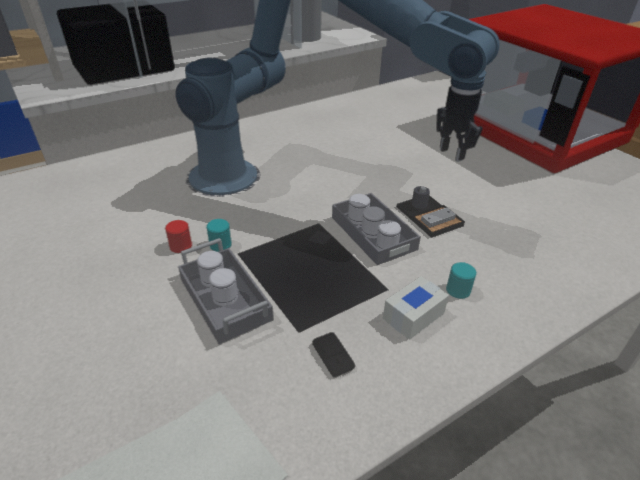

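```bash
python3 -c "
from workcell import finish_job
print(finish_job())"
```

```text
the job is handed in; nothing more can be done
None
```

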